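Take the sole foot off the lasting jack and rack it

ROBOT

A 6-joint arm with a two-finger parallel gripper is mounted at the origin on the work surface. World frame = base frame: x ahead of the robot, y to its left, z up, the work surface at z = 0. Lengths are in m, angles in rad, forces in N, time in s.
With the tool pointing down it reaches from about 0.25 to 0.85 m from the base axis. Payload 12.5 kg.
Tool frame: the origin (TCP) lies midway between the tips of the shut fingers; the grasp point (between the pads) lies 19 mm behind it; x points along the fingers, y is the direction in which the jaws open and shut, and the axes are right-handed (so a half turn about x gives the same grasp; the last joint's range is limited). The gripper opens to 93 mm and grips with 3 to 60 N. Pads are 15 mm wide; open, the fingers measure 128 mm over their backs; the gripper's body (75 mm by 188 mm) begins 65 mm behind the grasp point.
Start: joints at [-1.285, 0.351, 1.652, -0, 1.139, -0.085], TCP at [0.199, -0.513, 0.219] pointing down, gripper open.
Joint ranges: [-2.75, 2.75], [-0.79, 2.1], [0.01, 2.65], [-1.57, 4.71], [0.07, 3.14], [-2.87, 2.87]. Speed limits (rad/s): [2.22, 2.22, 2.79, 3.14, 3.14, 3.14].

INTERFACE

Orientations are given as [roll, pitch, yaw] about the fixed x, y, z axes, in that order (R = Rz(yaw) Ry(pitch) Rx(roll)).
In Python, from cell import env, viewer, order gives the robot as it stands.
- The arm moves only by the shell command python3 -m inch 'ROWS' [OPENING]. ROWS is JSON, a list of rows, each an object with "travel": the shift along the world's x, y, z in cm, a list of three; "turn": the turn, a rotation vector about the world's x, y, z in degrees, a list of three. In form: [{"travel": [tx, ty, tz], "turn": [rx, ry, rz]}, ...]. A call has 1 to 12 rows; each row is the pose to reach, as a shift and turn from the pose commanded when the call began; what a row does not reach only later rows make up. A row lasts 1/8 s, in which the tool goes at most 62.5 mm and 10.7 degrees, less where a joint would pass 70% of its speed; a pose out of reach is approached as far as the arm can. A call with a gripper value outside its range is refused whole. OPENING is the closure, from -1 (fully open) to 1 (shut), so that 0 is half open, set as the call begins (- or left out, the last holds). The fingers move at their own pace and stop on an object; the grip force is fixed at half the most. Time passes only in rows, so rows that repeat a pose let the fingers close. It gives the time, the measured TCP pose, the force and the opening at its end, in the units of the state.
- env.read_state(): the state, without advancing time (a new reading comes with each control period).
- viewer.get_image(name): name is "scene" or "top" or "wrist"; returns a dict with "pixels" (480x640x3 uint8, red, green, blue), "z_map" (480x640 float32, m along the optical axis (not along the pixel's ray), 0 where there is no reading), "intrinsics" (3x3 intrinsics, pixels), "cam_to_world" (4x4, takes a point from camera to world coordinates). Camera axes: x right, y down, z forward; pixel columns grow to the right and rows downward; lengths in m; the calibration is good to about 2 mm. A picture is of the moment at which its call begins.
- order.hand_in(): hands the job in, once; it reports no verdict.
The state is a dict: "clock": time; "qpos": joint angles; "joint_velocities": joint speeds; "joint_torque": joint torques, N m; "tcp_pos": TCP position; "tool_rot": TCP orientation; "force": force on the tool from outside, world axes, zero at the start; "torque": the same for the moment, N m; "gripper_width": finger opening in m.
Only numpy, scipy, OpenCV 4.12 (cv2) and the standard library are available. Lean on these libraries where they do the work, as an engineer would, in place of code of your own. Each camera call takes 0.05 s, during which the arm holds its last target.

TASK

Take the sole-shaped foot off the lasting jack and stand it in the free hole of the wooden rack: push the jack's release button fully down (it stays down), turn the foot anticlockwise as far as it goes, lift it straight off, and set it down gently and upright in the hole with its flange resting on the wood. Work by feel - press, turn and lift gently and never force the bayonet - and leave everything else on the bench where it is.

Things in the scene. Friction and masses are not known exactly. Their poses are not given: they have to be found in the camera images.
- jack: Lasting jack, fixed: dark iron stand, 140 mm square base plate, post, round steel head 76 mm across. Its bayonet stands a load of 80 N. Origin: under the base plate, on the upright head axis. x points from the axis to the release boss, a 30 mm wide arm at 92 mm height reaching 83 mm out; z up.
- jack_seat (a point): Centre of the jack head's flat top, on the axis, 100 mm up. Below it a bayonet holds the foot by its crossbar, with 3 degrees of play. Freed, the foot turns anticlockwise, dragging on a leaf spring (under 0.3 Nm), to a hard end stop 47 to 80 degrees on: the wear ring's setting differs and only feel tells it. It lifts only at the stop or up to 3 degrees short of it.
- release_top (a point): Centre of the release button's top: steel button 20 mm across, standing up from the boss on the jack's arm, 68 mm from the jack axis along the jack's x; top 105 mm above the bench when up, 96 mm when down (boss top at 92 mm). Pressed straight down.
- release (a joint): Travel of the release button: 0 up (foot locked), 0.009 m fully down against its stop. Stiff by friction, about 5 N, no spring: it stays where it is pushed. From 0.0075 m down the foot is free to turn.
- foot: Sole-shaped aluminium foot, 0.45 to 0.7 kg, seated on the jack. Origin: on its axis, underside of its 62 mm round flange. x to the toe, z up. Sole plate 196 x 66 mm, from 30 to 52 mm above the origin, toe at x +116 mm, heel at -80; over the axis its waist has flat parallel sides 44 mm apart (y +-22 mm, x +-26 mm), the place to grip. Neck 34 mm thick.
- rack: Wooden rack block, fixed, 100 x 270 x 48 mm high, with two round upright holes 140 mm apart along its y. The hole on its +y side is free, the one on -y holds the heel foot. Origin: centre of its underside; z up.
- rack_hole0 (a point): Centre of the mouth of the rack's free hole, 48 mm above the bench: 51 mm across, 38 mm deep. Below its flange the foot has a stub 30 mm thick reaching 18 mm down, with a crossbar 44 mm long along the foot's y, 12 mm wide, 10 to 16 mm under the flange. The flange rests on the wood; any yaw will do.
- heel_foot: Bystander, leave it. Small heel-shaped aluminium foot, 65 x 58 mm, standing loose in the rack's other hole; its top is 100 mm above the bench. Origin: on its axis, underside of its flange.
- awl: Bystander, leave it. Awl with a wooden handle, 132 mm long, 30 mm thick, lying along its x. Origin: middle of its length, on the bench.
- polish_tin: Bystander, leave it. Flat round black tin, 75 mm across, 25 mm high. Origin: centre of its underside.
- shine_brush: Bystander, leave it. Wooden shoe brush, 150 mm along its x, 50 mm wide, 44 mm high. Origin: centre of its underside.
- shoe_hammer: Bystander, leave it. Shoemaker's hammer, 225 mm along its x with the head at +x, about 26 mm high. Origin: on the handle, at bench level.
- rubber_heel0: Bystander, leave it. D-shaped black rubber heel piece, 62 x 60 mm, 9 mm thick. Origin: centre of its underside.
- rubber_heel1: Bystander, leave it. Another D-shaped black rubber heel piece, 62 x 60 mm, 9 mm thick. Origin: centre of its underside.
- tack_dish: Bystander, leave it. Round steel dish of tacks, 76 mm across, 22 mm high. Origin: centre of its underside.
Things that resemble listed ones, but are neither listed nor needed, are in the scene too. What is shaped like the foot but orange or turquoise is not meant.

How it is judged:
By the outcome, as a careful person would: the job done as asked, in the order asked, and still so for the second after the job is handed in, with the robot touching nothing.
It also fails if it takes over 72 s, if anything falls off the work surface, if the arm or the gripper's body presses on something with over 40 N, if the wrist force passes 120 N, or if a joint passes its speed limit or range.

## Working session

There is one attempt and no reset: what is moved stays moved. The work goes in short steps, Python scripts to look and compute and a shell command to move; the robot and the scene stay as the last step left them, time stands still between calls to the robot, and variables do not carry over. Pictures are saved under pics/ and viewed, and the job is handed in when it is done.

```bash
ls; mkdir -p pics
python3 - <<'E'
from cell import env, viewer
import cv2
print(env.read_state())
for n in ["scene","top","wrist"]:
    im=viewer.get_image(n); cv2.imwrite(f"pics/{n}0.png",im["pixels"][:,:,::-1])
    print(n,im["intrinsics"].tolist(),im["cam_to_world"].round(4).tolist())
E
```

```text
pics
{'clock': 0.0, 'qpos': array([-1.28457693e+00,  3.51255591e-01,  1.65242071e+00,  8.32711180e-07,
        1.13909618e+00, -8.46211527e-02]), 'joint_velocities': array([ 2.27744350e-03,  1.00277042e-03, -2.56914691e-04,  3.53827489e-04,
        7.17218087e-05,  2.22802568e-03]), 'joint_torque': array([ 3.71849983e-04, -4.97320747e+01, -2.85248780e+01,  6.99031167e-02,
        2.57537013e-02, -7.42148427e-05]), 'tcp_pos': array([ 0.19923531, -0.51227689,  0.21809211]), 'tool_rot': array([-1.65605817,  1.5696165 ,  1.85637468]), 'force': array([ 0.31626573,  0.12076514, -0.13379283]), 'torque': array([-0.03765809, -0.03050214, -0.02781626]), 'gripper_width': 0.09291838738421432}
scene [[606.9730322054661, 0.0, 317.3128266600816], [0.0, 606.9730322054661, 238.86801752051693], [0.0, 0.0, 1.0]] [[-0.8282, 0.3934, -0.3991, 1.0661], [0.5603, 0.592, -0.5793, 0.9255], [0.0083, -0.7034, -0.7107, 1.0947], [0.0, 0.0, 0.0, 1.0]]
top [[556.0606792121729, 0.0, 323.93137085550796], [0.0, 556.0606792121729, 234.7629932471711], [0.0, 0.0, 1.0]] [[0.0172, -0.9835, 0.1803, 0.2489], [-0.9999, -0.0168, 0.0037, 0.111], [-0.0006, -0.1803, -0.9836, 1.3362], [0.0, 0.0, 0.0, 1.0]]
wrist [[365.36601847065805, 0.0, 315.76750550559285], [0.0, 365.36601847065805, 243.01974533968522], [0.0, 0.0, 1.0]] [[0.3625, -0.8952, -0.2591, 0.2718], [-0.932, -0.3486, -0.0993, -0.4862], [-0.0014, 0.2775, -0.9607, 0.3844], [0.0, 0.0, 0.0, 1.0]]
```

View pics/scene0.png

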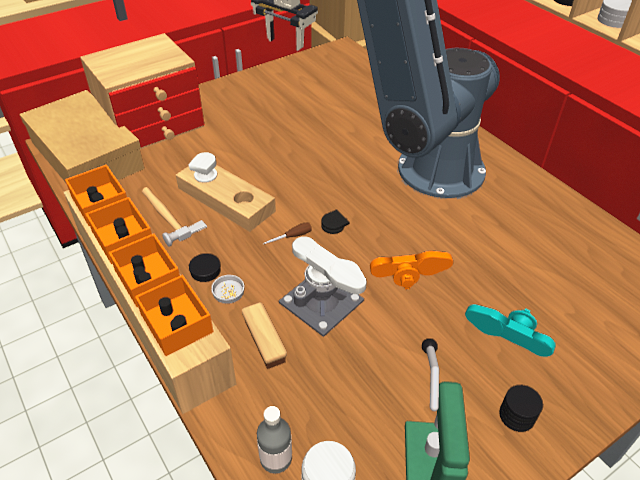

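View pics/top0.png

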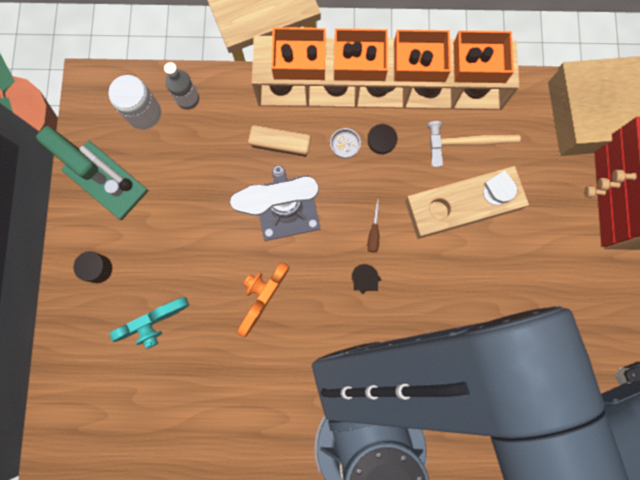

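View pics/wrist0.png

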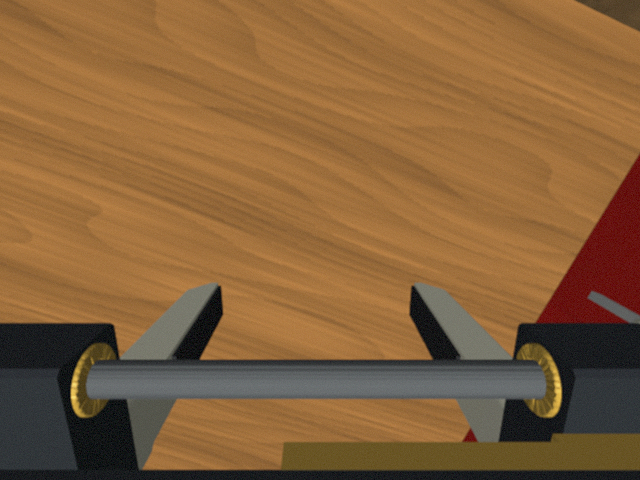

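The scene and top views show these candidates:
- White sole foot on the jack: scene (325,268), top (277,195).
- Orange look-alike: scene (410,265), top (264,298).
- Turquoise look-alike: scene (510,328), top (150,320).
- White heel foot in the rack: scene (203,165), top (500,188).

I choose the white sole on the jack. The free rack hole is at scene (244,197), top (440,209). Next I'll check both in close crops.

```bash
cat > h.py <<'E'
from cell import env, viewer
import cv2, numpy as np
def grab(n,save=None):
    im=viewer.get_image(n)
    if save: cv2.imwrite(f"pics/{save}.png",im["pixels"][:,:,::-1])
    return im
def crop(im,u0,u1,v0,v1,k,save):
    c=im["pixels"][v0:v1,u0:u1,::-1]
    cv2.imwrite(f"pics/{save}.png",cv2.resize(c,None,fx=k,fy=k,interpolation=cv2.INTER_CUBIC))
def cloud(im):
    K=im["intrinsics"];T=im["cam_to_world"];z=im["z_map"].astype(float)
    v,u=np.mgrid[0:480,0:640]
    P=np.stack([(u-K[0,2])/K[0,0]*z,(v-K[1,2])/K[1,1]*z,z],-1)@T[:3,:3].T+T[:3,3]
    P[z==0]=np.nan
    return P
def ray(im,uv,h):
    K=im["intrinsics"];T=im["cam_to_world"]
    uv=np.atleast_2d(uv).astype(float)
    d=np.c_[(uv[:,0]-K[0,2])/K[0,0],(uv[:,1]-K[1,2])/K[1,1],np.ones(len(uv))]@T[:3,:3].T
    c=T[:3,3]; return c+d*((h-c[2])/d[:,2])[:,None]
E
python3 - <<'E'
from h import *
a=grab("scene");b=grab("top")
crop(a,250,400,200,340,5,"sc1");crop(b,220,330,150,250,6,"tp1");crop(b,395,535,155,245,5,"tp2")
np.savez("c0.npz",**{f"{n}_{k}":v for n,i in (("s",a),("t",b)) for k,v in i.items()})
P=cloud(b);Q=cloud(a)
for n,u,v in (("foot",277,195),("btn",279,171),("rack",470,203),("heel",500,185),("base",312,226)): print(n,P[v,u].round(4))
for n,u,v in (("foot",325,268),("btn",300,291),("rack",225,190)): print("s",n,Q[v,u].round(4))
E
```

```text
foot [0.5525 0.2197 0.1534]
btn [0.6221 0.2215 0.1043]
rack [ 0.5669 -0.2295  0.0516]
heel [ 0.599  -0.2873  0.0986]
base [0.5118 0.1451 0.0167]
s foot [0.5746 0.2414 0.1582]
s btn [0.6281 0.2276 0.1057]
s rack [ 0.5808 -0.2084  0.0512]
```

View pics/sc1.png

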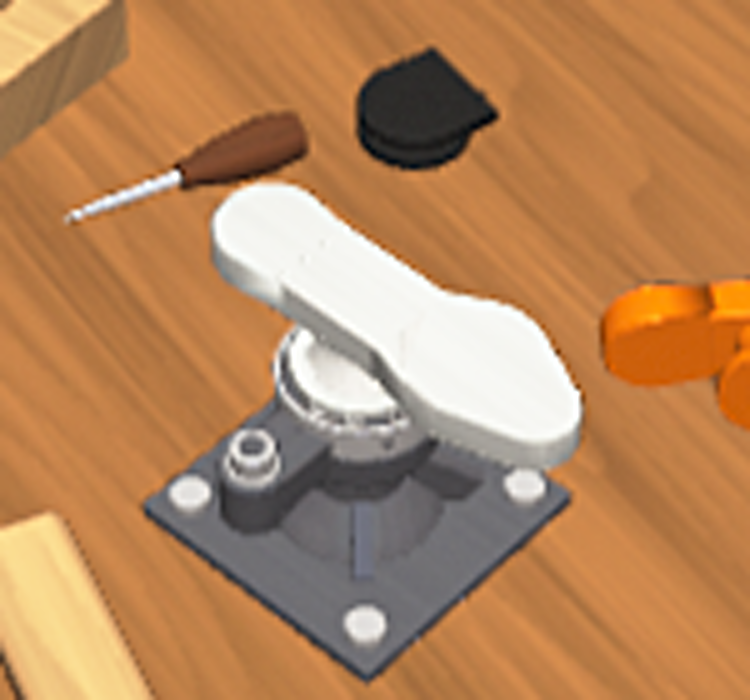

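View pics/tp1.png

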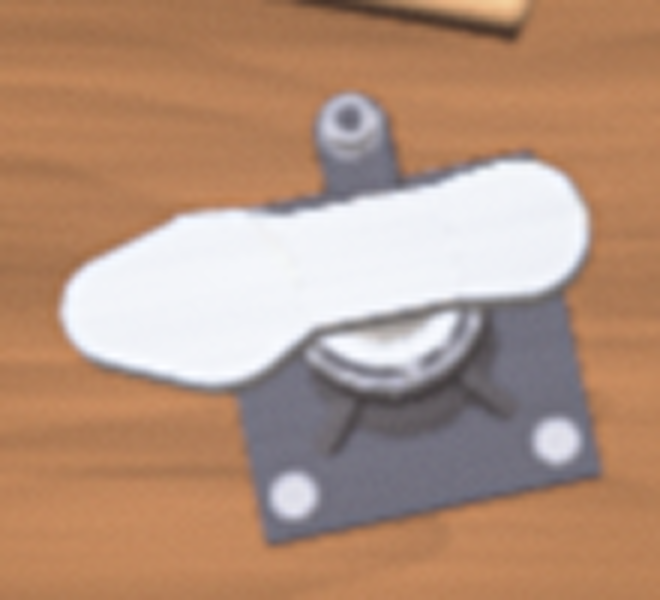

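View pics/tp2.png

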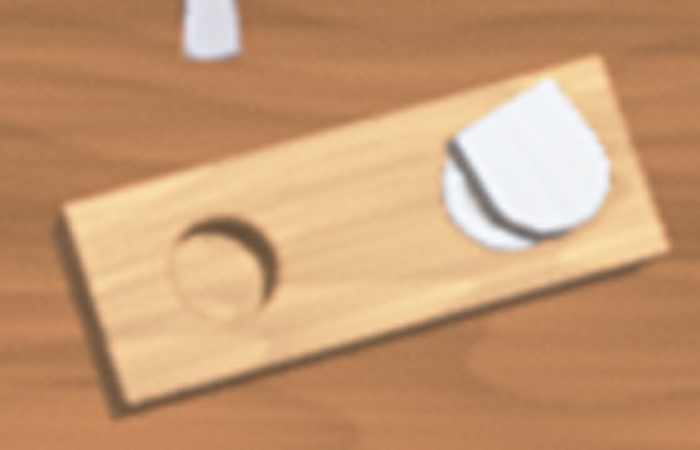

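The crops confirm the choice. The white sole sits on the jack, with its toe left/+y at top crop (65,300), its heel at (585,225) and the release button at (348,120). The free hole mouth is at tp2 (222,268). Now I'll measure from both views.

```bash
cat > m.py <<'E'
from h import *
def white(im,box,lo=200):
    u0,u1,v0,v1=box
    hsv=cv2.cvtColor(im["pixels"][:,:,::-1].copy(),cv2.COLOR_BGR2HSV)
    m=((hsv[...,2]>=lo)&(hsv[...,1]<30)).astype(np.uint8)*255
    z=np.zeros_like(m);z[v0:v1,u0:u1]=m[v0:v1,u0:u1]
    return z
def sole(im,box,h,zmin=0.135):
    P=cloud(im);m=white(im,box,150)
    m[~(P[...,2]>zmin)]=0
    m=cv2.morphologyEx(m,cv2.MORPH_OPEN,np.ones((3,3)))
    c=max(cv2.findContours(m,cv2.RETR_EXTERNAL,cv2.CHAIN_APPROX_NONE)[0],key=cv2.contourArea)
    mm=np.zeros_like(m);cv2.drawContours(mm,[c],-1,255,-1)
    v,u=np.nonzero(mm)
    W=ray(im,np.c_[u,v],h)[:,:2]
    zs=P[v,u,2]
    return W,c[:,0],np.nanmedian(zs),mm
E
python3 - <<'E'
from m import *
a=grab("scene");b=grab("top")
for im,box,n in ((a,(250,400,220,310),"s"),(b,(222,325,165,222),"t")):
    W,c,z,mm=sole(im,box,0.152)
    C=ray(im,c,0.152)[:,:2]
    mu,ev=cv2.PCACompute(W.astype(np.float32),None)
    d=ev[0]; d=d if d[1]>0 else -d
    for _ in range(4):
        nrm=np.array([-d[1],d[0]])
        t=C@d;s=C@nrm
        x=t-t.max()+.116
        # waist sides
        w=abs(x)<.022
        mid=np.median(s[w]);A=w&(s>mid);B=w&(s<mid)
        pa=np.polyfit(t[A],s[A],1);pb=np.polyfit(t[B],s[B],1)
        k=(pa[0]+pb[0])/2; d=d+k*nrm; d/=np.linalg.norm(d)
    ax=(t.max()-.116+t.min()+.080)/2
    ctr=d*ax+nrm*((s[A].mean()+s[B].mean())/2)
    print(n,"z",z,"len",np.ptp(t),"waist",s[A].mean()-s[B].mean(),"yaw",np.degrees(np.arctan2(d[1],d[0])),"ctr",ctr, "slopes",pa[0],pb[0])
    o=im["pixels"][:,:,::-1].copy();cv2.drawContours(o,[c.reshape(-1,1,2)],-1,(0,0,255),1)
    u0,u1,v0,v1=box; cv2.imwrite(f"pics/ct_{n}.png",cv2.resize(o[v0-10:v1+10,u0-10:u1+10],None,fx=4,fy=4))
E
```

```text
s z 0.15336519436066398 len 0.1996437917528595 waist 0.041650984510534284 yaw 98.66825503438342 ctr [0.56022274 0.21131477] slopes -0.13656032574777394 0.13612011478282976
t z 0.15161611499682714 len 0.19458321057209785 waist 0.04344478764548387 yaw 103.2877523139937 ctr [0.55894648 0.20975664] slopes 0.0028007305502919656 -0.002800735073026858
```

Run:
```python
import cv2,numpy as np
a=cv2.imread("pics/ct_s.png");b=cv2.imread("pics/ct_t.png")
w=max(a.shape[1],b.shape[1]);f=lambda i:cv2.copyMakeBorder(i,0,0,0,w-i.shape[1],cv2.BORDER_CONSTANT)
c=np.vstack([f(a),f(b)]);print(c.shape);cv2.imwrite("pics/ct.png",cv2.resize(c,None,fx=.8,fy=.8))
```

```text
(748, 680, 3)
```

View pics/ct.png

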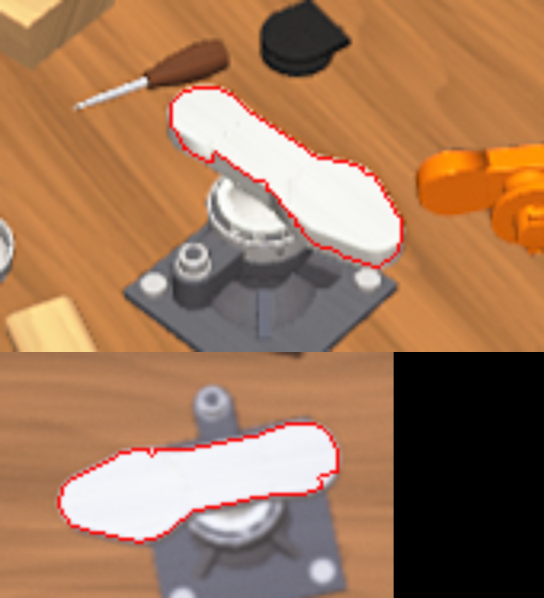

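The top outline is clean and both depth maps put the sole top at 0.152. The scene outline takes in the side wall, so I use the top fit: centre (0.559, 0.210), yaw 103°. Next are the button and the rack hole.

Run:
```python
from m import *
a=grab("scene");b=grab("top")
def tri(ua,ub):
    A=[];
    rs=[]
    for im,uv in((a,ua),(b,ub)):
        c=im["cam_to_world"][:3,3];d=ray(im,uv,0)[0]-c;d/=np.linalg.norm(d);rs.append((c,d))
    M=sum(np.eye(3)-np.outer(d,d) for c,d in rs);v=sum((np.eye(3)-np.outer(d,d))@c for c,d in rs)
    X=np.linalg.solve(M,v);return X,[np.linalg.norm(np.cross(X-c,d)) for c,d in rs]
print("btn tri",tri((300.2,289.6),(277.9,169.8)))
print("btn ray",ray(b,(277.9,169.8),.105),ray(a,(300.2,289.6),.105))
# rack: top face by colour+depth
for n,im,box in(("t",b,(400,535,160,245)),("s",a,(165,285,140,235))):
    P=cloud(im);hsv=cv2.cvtColor(im["pixels"][:,:,::-1].copy(),cv2.COLOR_BGR2HSV)
    u0,u1,v0,v1=box
    m=np.zeros((480,640),np.uint8);s=np.s_[v0:v1,u0:u1]
    m[s]=((P[s][...,2]>.042)&(P[s][...,2]<.056)&(hsv[s][...,1]>40)).astype(np.uint8)*255
    m=cv2.morphologyEx(m,cv2.MORPH_OPEN,np.ones((3,3)))
    z=np.nanmedian(P[...,2][m>0])
    cs,hi=cv2.findContours(m,cv2.RETR_CCOMP,cv2.CHAIN_APPROX_NONE)
    out=max(range(len(cs)),key=lambda i:cv2.contourArea(cs[i]))
    W=ray(im,cs[out][:,0],.048)[:,:2]
    (c,sz,ang)=cv2.minAreaRect((W*1000).astype(np.float32))
    print(n,"rack z",z,"ctr",c,sz,ang)
    for i,cc in enumerate(cs):
        if hi[0][i][3]==out and cv2.contourArea(cc)>40:
            H=ray(im,cc[:,0],.048)[:,:2]*1000
            e=cv2.fitEllipse(H.astype(np.float32)); print("  hole",e, cv2.minEnclosingCircle(H.astype(np.float32)))
    crop(im,u0,u1,v0,v1,5,"rk_"+n)
    cv2.imwrite(f"pics/rm_{n}.png",cv2.resize(m[v0:v1,u0:u1],None,fx=4,fy=4))
```

```text
btn tri (array([0.62499725, 0.2239397 , 0.10458989]), [np.float64(0.0002311862305736139), np.float64(0.00023118623057378666)])
btn ray [[0.62469438 0.2240548  0.105     ]] [[0.62533019 0.22404839 0.105     ]]
t rack z 0.047771348490779464 ctr (574.494384765625, -223.73397827148438) (101.03219604492188, 271.6813659667969) 17.01374053955078
  hole ((553.4550170898438, -157.2657470703125), (51.651039123535156, 55.397369384765625), 158.36463928222656) ((552.9857788085938, -158.63656616210938), 29.52550506591797)
s rack z 0.049731686025758615 ctr (575.038818359375, -225.37461853027344) (107.33380126953125, 277.9542236328125) 17.05024528503418
  hole ((555.3059692382812, -158.3272705078125), (47.4288330078125, 51.55128860473633), 44.84880065917969) ((554.4220581054688, -159.40867614746094), 26.74913215637207)
```

View pics/rm_t.png

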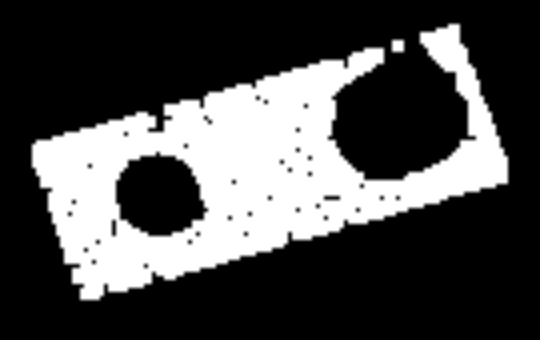

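View pics/rk_s.png

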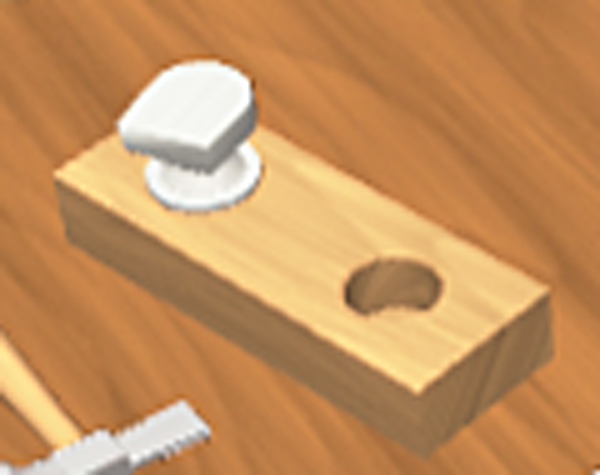

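Measured from both views:
- **Button:** (0.625, 0.224, 0.105)
- **Hole:** (0.554, -0.158), from the direct fit and from rack centre plus 70 mm along its y
- **Rack:** yaw 17°

I need the tool's current yaw before moving.

Run:
```python
from h import *
from scipy.spatial.transform import Rotation as R
s=env.read_state();M=R.from_euler("xyz",s["tool_rot"]).as_matrix()
print(M.round(4));print("y yaw",np.degrees(np.arctan2(M[1,1],M[0,1])),"z yaw",np.degrees(np.arctan2(M[1,2],M[0,2])))
print(s["clock"],s["force"],s["torque"])
```

```text
[[-0.000e+00  3.624e-01 -9.320e-01]
 [ 1.000e-04 -9.320e-01 -3.624e-01]
 [-1.000e+00 -1.000e-04 -0.000e+00]]
y yaw -68.7526286877836 z yaw -158.75262876494753
0.45 [-0.24236746  0.16737764  0.61776544] [ 0.02323093 -0.0423986  -0.04539743]
```

The tool yaw follows q1 − q6. I'll move above the button with jaw axis at 13.3° and the gripper shut for pressing, then look with the wrist camera.

```bash
python3 -m inch '[{"travel":[3,5,3],"turn":[0,0,6]},{"travel":[6,10,5],"turn":[0,0,16]},{"travel":[9,15,6],"turn":[0,0,26]},{"travel":[12,20,6],"turn":[0,0,36]},{"travel":[15,25,6],"turn":[0,0,46]},{"travel":[18,30,6],"turn":[0,0,56]},{"travel":[21,35.5,6],"turn":[0,0,66]},{"travel":[24,41,6],"turn":[0,0,74]},{"travel":[27,46.5,6],"turn":[0,0,79]},{"travel":[30,52,6],"turn":[0,0,82]},{"travel":[33,57.5,6],"turn":[0,0,82]},{"travel":[36,62.5,6],"turn":[0,0,82]}]' 1 && python3 -m inch '[{"travel":[3,5.2,-0.5],"turn":[0,0,0]},{"travel":[5.5,9.5,-1.5],"turn":[0,0,0]},{"travel":[6.6,11.2,-2],"turn":[0,0,0]},{"travel":[6.6,11.2,-2],"turn":[0,0,0]},{"travel":[6.6,11.2,-2],"turn":[0,0,0]}]'
python3 - <<'E'
from h import *
im=grab("wrist","w1");print(im["cam_to_world"].round(4).tolist(), env.read_state()["tool_rot"])
E
```

```text
clock: 1.95
tcp_pos: [0.56, 0.1146, 0.2787]
tool_rot: [1.173, 1.57, -0.167]
force: [0.6, -1.3, 0.3]
gripper_width: 0.0003
clock: 2.58
tcp_pos: [0.6251, 0.2236, 0.259]
tool_rot: [0.668, 1.571, -0.673]
force: [0.7, 0.2, 0.2]
gripper_width: 0.0003
[[0.9735, 0.2198, 0.0636, 0.6079], [0.2288, -0.9353, -0.27, 0.2972], [0.0001, 0.2774, -0.9607, 0.4252], [0.0, 0.0, 0.0, 1.0]] [1.35699134 1.57033727 0.01661692]
```

View pics/w1.png

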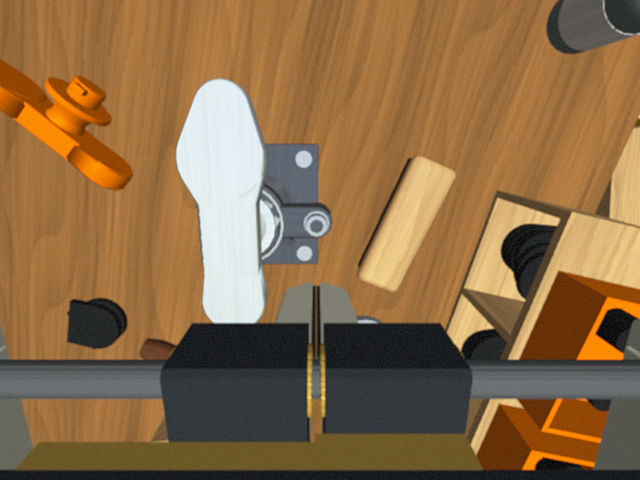

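The wrist view shows the sole from toe (220,80) to heel (235,323), the button at (316,221), and the shut fingers at (316,290). Next I'll refine the foot and button from here.

```bash
cat > foot.py <<'E'
from m import *
def footfit(im,h=.152,d0=None,ext=True):
    hsv=cv2.cvtColor(im["pixels"][:,:,::-1].copy(),cv2.COLOR_BGR2HSV);P=cloud(im)
    m=((hsv[...,1]<45)&(hsv[...,2]>150)&(P[...,2]>h-.016)&(P[...,2]<h+.015)).astype(np.uint8)*255
    m=cv2.morphologyEx(m,cv2.MORPH_CLOSE,np.ones((3,3)));m=cv2.morphologyEx(m,cv2.MORPH_OPEN,np.ones((3,3)))
    c=max(cv2.findContours(m,cv2.RETR_EXTERNAL,cv2.CHAIN_APPROX_NONE)[0],key=cv2.contourArea)
    mm=np.zeros_like(m);cv2.drawContours(mm,[c],-1,255,-1)
    z=np.nanmedian(P[...,2][cv2.erode(mm,np.ones((7,7)))>0])
    C=ray(im,c[:,0],h)[:,:2]
    _,ev=cv2.PCACompute(C.astype(np.float32),None);d=ev[0].astype(float)
    if d@d0<0:d=-d
    for _ in range(5):
        n=np.array([-d[1],d[0]]);t=C@d;s=C@n
        tc=(t.max()-.116+t.min()+.08)/2
        w=abs(t-tc)<.022;mid=(s[w].max()+s[w].min())/2;A=w&(s>mid);B=w&(s<mid)
        pa=np.polyfit(t[A],s[A],1);pb=np.polyfit(t[B],s[B],1)
        d=d+(pa[0]+pb[0])/2*n;d/=np.linalg.norm(d)
    ctr=d*tc+n*(np.median(s[A])+np.median(s[B]))/2
    print("z",z.round(4),"len",np.ptp(t).round(4),"waist",(np.median(s[A])-np.median(s[B])).round(4),"yaw",np.degrees(np.arctan2(d[1],d[0])).round(2),"ctr",ctr.round(4),"slopes",pa[0].round(3),pb[0].round(3))
    return c,ctr,d
E
python3 - <<'E'
from foot import *
im=grab("wrist")
c,ctr,d=footfit(im,.152,np.array([-.2,1]))
o=im["pixels"][:,:,::-1].copy();cv2.drawContours(o,[c],-1,(0,0,255),1);cv2.imwrite("pics/w1c.png",cv2.resize(o[60:340,150:360],None,fx=2.8,fy=2.1) if 0 else cv2.resize(o[60:340,150:360],None,fx=2,fy=2))
crop(im,290,345,195,250,10,"w1b")
print(ray(im,(316,221),.105), cloud(im)[221,305:328,2].round(4))
E
```

```text
z 0.1522 len 0.1862 waist 0.0429 yaw 102.78 ctr [0.559  0.2113] slopes 0.0 -0.0
[[0.62475596 0.22703739 0.105     ]] [0.0939 0.105  0.1046 0.1048 0.1061 0.106  0.1056 0.1062 0.1065 0.1046
 0.1058 0.1064 0.1065 0.1064 0.1048 0.1059 0.1052 0.1062 0.1047 0.1051
 0.105  0.095  0.096 ]
```

View pics/w1c.png

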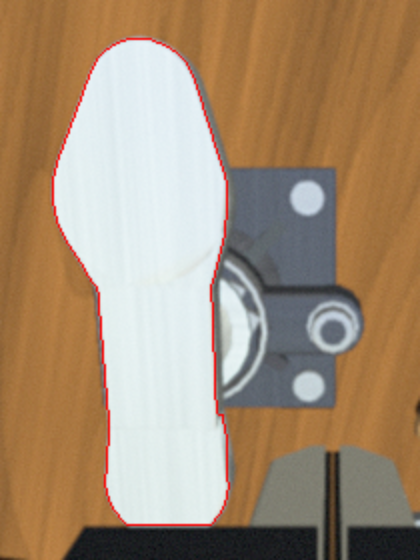

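View pics/w1b.png

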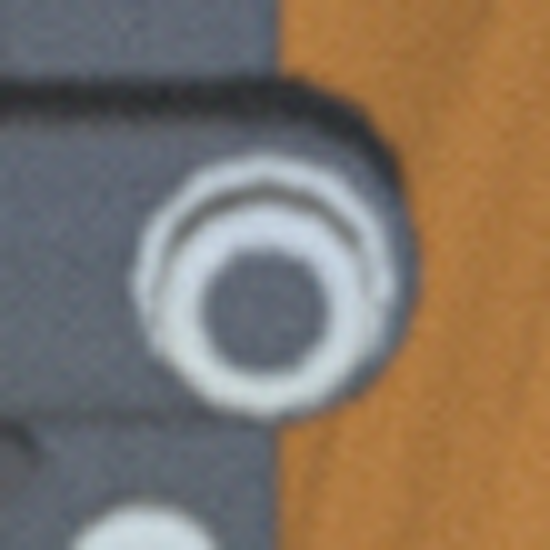

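The outline fits, but the gripper hides the heel at the bottom, so I won't use the length. The button's inner ring is at wrist (316,226), which gives about (0.625, 0.223) and agrees with the triangulation. I'll descend to just above it.

```bash
python3 - <<'E'
from h import *
im=grab("wrist");print(ray(im,(316.1,225.6),.105))
E
python3 -m inch '[{"travel":[0,0,-5],"turn":[0,0,0]},{"travel":[0,0,-10],"turn":[0,0,0]},{"travel":[0,0,-13],"turn":[0,0,0]},{"travel":[0,0,-14.5],"turn":[0,0,0]},{"travel":[0,0,-14.7],"turn":[0,0,0]},{"travel":[0,0,-14.7],"turn":[0,0,0]}]'
python3 -m inch '[{"travel":[0,0,-0.2],"turn":[0,0,0]},{"travel":[0,0,-0.4],"turn":[0,0,0]},{"travel":[0,0,-0.6],"turn":[0,0,0]},{"travel":[0,0,-0.8],"turn":[0,0,0]},{"travel":[0,0,-0.9],"turn":[0,0,0]},{"travel":[0,0,-0.9],"turn":[0,0,0]}]'; python3 -c "
from h import *
grab('scene','s2'); im=grab('wrist','w2');crop(im,0,640,0,480,1,'w2');import cv2
a=cv2.imread('pics/s2.png')[200:360,240:400];cv2.imwrite('pics/s2c.png',cv2.resize(a,None,fx=3.5,fy=3.5))"
```

```text
[[0.62590626 0.2229084  0.105     ]]
clock: 3.48
tcp_pos: [0.626, 0.2245, 0.1131]
tool_rot: [1.625, 1.569, 0.286]
force: [0.5, 0.3, -0.2]
gripper_width: 0.0002
clock: 4.22
tcp_pos: [0.6254, 0.2245, 0.1028]
tool_rot: [1.843, 1.571, 0.504]
force: [-1.1, 0.3, 4.3]
gripper_width: 0.0006
```

View pics/s2c.png

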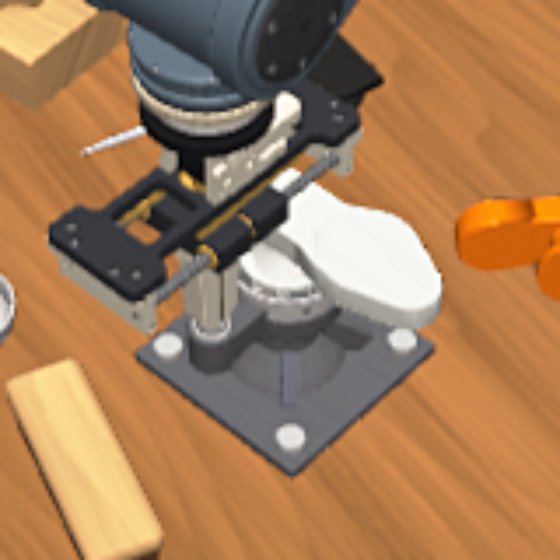

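The scene crop shows the finger tips on the button at (210,335) and the body clear of the sole. The force is 4.3 N, so contact is made and the button is moving. I'll keep pressing in small steps.

```bash
python3 -m inch '[{"travel":[0,0,-0.15],"turn":[0,0,0]},{"travel":[0,0,-0.3],"turn":[0,0,0]},{"travel":[0,0,-0.45],"turn":[0,0,0]},{"travel":[0,0,-0.5],"turn":[0,0,0]},{"travel":[0,0,-0.5],"turn":[0,0,0]}]'
python3 -m inch '[{"travel":[0,0,-0.1],"turn":[0,0,0]},{"travel":[0,0,-0.1],"turn":[0,0,0]}]'
```

```text
clock: 4.95
tcp_pos: [0.6254, 0.2244, 0.0975]
tool_rot: [1.698, 1.571, 0.359]
force: [-0.4, 0.1, 3.9]
gripper_width: 0.0002
clock: 5.2
tcp_pos: [0.6253, 0.2244, 0.0965]
tool_rot: [2.11, 1.571, 0.77]
force: [-0.0, 0.6, 2.6]
gripper_width: 0.0006
```

```bash
for i in 1; do python3 -m inch '[{"travel":[0,0,-0.05],"turn":[0,0,0]},{"travel":[0,0,-0.05],"turn":[0,0,0]}]';  python3 -m inch '[{"travel":[0,0,-0.05],"turn":[0,0,0]},{"travel":[0,0,-0.05],"turn":[0,0,0]}]'; done
```

```text
clock: 5.45
tcp_pos: [0.6254, 0.2244, 0.0963]
tool_rot: [1.659, 1.571, 0.319]
force: [-1.3, 0.3, 5.2]
gripper_width: 0.0005
clock: 5.7
tcp_pos: [0.6254, 0.2244, 0.0963]
tool_rot: [1.51, 1.571, 0.17]
force: [-2.5, -0.7, 9.0]
gripper_width: 0.0004
```

```bash
python3 -m inch '[{"travel":[0,0,-0.05],"turn":[0,0,0]},{"travel":[0,0,-0.1],"turn":[0,0,0]},{"travel":[0,0,-0.1],"turn":[0,0,0]}]'
```

```text
clock: 6.08
tcp_pos: [0.6254, 0.2245, 0.0962]
tool_rot: [1.541, 1.57, 0.201]
force: [-5.8, -2.1, 17.5]
gripper_width: 0.0006
```

The button hit a hard stop at 0.0962, with force rising to 17 N and no further travel. Now I'll rise, shift over the foot axis, open, and look.

```bash
python3 -m inch '[{"travel":[0,0,2],"turn":[0,0,0]},{"travel":[0,0,7],"turn":[0,0,0]},{"travel":[0,0,12],"turn":[0,0,0]},{"travel":[-2,-0.5,16],"turn":[0,0,0]},{"travel":[-5,-1.2,16.5],"turn":[0,0,0]},{"travel":[-6.6,-1.6,16.5],"turn":[0,0,0]},{"travel":[-6.6,-1.6,16.5],"turn":[0,0,0]},{"travel":[-6.6,-1.6,16.5],"turn":[0,0,0]}]' -0.6
python3 - <<'E'
from foot import *
im=grab("wrist","w3");b=grab("top","t3")
footfit(im,.152,np.array([-.2,1]));
try: footfit(b,.152,np.array([-.2,1]))
except Exception as e: print(e)
s=env.read_state();print(s["force"],s["torque"],s["qpos"])
E
```

```text
clock: 7.08
tcp_pos: [0.5599, 0.2085, 0.2597]
tool_rot: [1.591, 1.571, 0.251]
force: [0.6, -0.3, 0.6]
gripper_width: 0.0733
z 0.1522 len 0.1923 waist 0.0427 yaw 103.09 ctr [0.5593 0.208 ] slopes 0.006 -0.006
z nan len 0.0294 waist 0.0083 yaw 22.75 ctr [0.516  0.3091] slopes 0.182 -0.182
[-0.06024918  0.10679059  0.22065042] [-0.00610024 -0.08922749 -0.04517631] [ 2.78537816e-01  4.01243000e-01  1.47473472e+00 -9.30906028e-06
  1.26589158e+00  4.74928371e-02]
  return np.nanmean(a, axis, out=out, keepdims=keepdims)
```

View pics/w3.png

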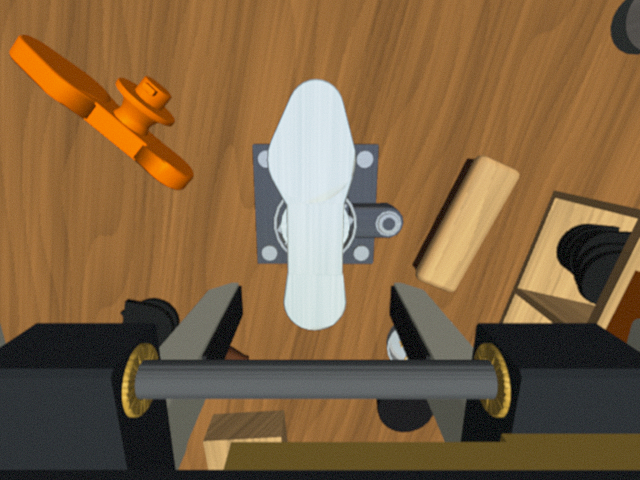

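The wrist view shows the whole sole from toe (315,80) to heel (315,328), centred between the jaws, and the button is down. The fit gives centre (0.5593, 0.2080) and yaw 103.1°, matching the TCP within 0.8 mm. I'll descend over the waist.

```bash
python3 -m inch '[{"travel":[0,0,-4],"turn":[0,0,0]},{"travel":[-0.05,-0.05,-8],"turn":[0,0,0]},{"travel":[-0.05,-0.05,-11],"turn":[0,0,0]},{"travel":[-0.05,-0.05,-13],"turn":[0,0,0]},{"travel":[-0.05,-0.05,-13.7],"turn":[0,0,0]},{"travel":[-0.05,-0.05,-13.7],"turn":[0,0,0]}]'
python3 - <<'E'
from h import *
im=grab("wrist","w4");s=env.read_state();print(s["force"],s["torque"])
E
```

```text
clock: 7.92
tcp_pos: [0.5591, 0.208, 0.1226]
tool_rot: [-1.564, 1.571, -2.903]
force: [0.8, 1.0, 0.6]
gripper_width: 0.0743
[-0.34269416  0.0374327  -0.10754789] [-0.00415251 -0.05583379  0.02475801]
```

View pics/w4.png

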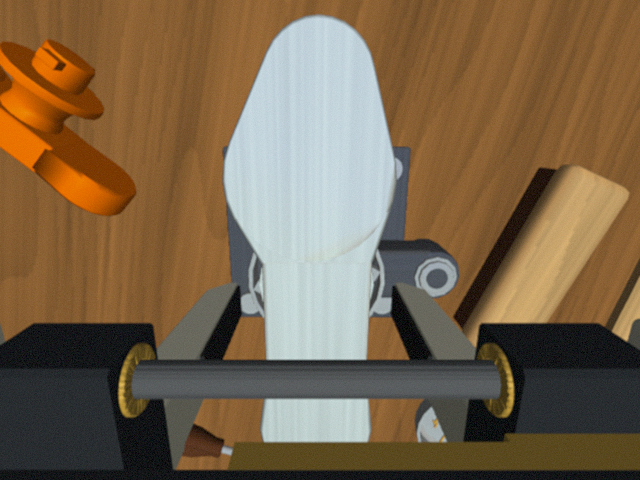

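The jaws straddle the waist with about 25 px clear on each side, and the button sits low in its boss at (437,276). Now I'll close.

```bash
python3 -m inch '[{"travel":[0,0,0],"turn":[0,0,0]},{"travel":[0,0,0],"turn":[0,0,0]},{"travel":[0,0,0],"turn":[0,0,0]},{"travel":[0,0,0],"turn":[0,0,0]},{"travel":[0,0,0],"turn":[0,0,0]},{"travel":[0,0,0],"turn":[0,0,0]}]' 1
cat > st.py <<'E'
from h import *
from scipy.spatial.transform import Rotation as R
s=env.read_state();M=R.from_euler("xyz",s["tool_rot"]).as_matrix()
print("yyaw",np.degrees(np.arctan2(M[1,1],M[0,1])).round(2),"tilt",np.degrees(np.arccos(-M[2,0])).round(2),"pos",s["tcp_pos"].round(4),"F",s["force"].round(2),"T",s["torque"].round(3),"w",round(s["gripper_width"],4),"t",s["clock"])
E
python3 st.py
```

```text
clock: 8.72
tcp_pos: [0.5591, 0.208, 0.1229]
tool_rot: [1.674, 1.57, 0.334]
force: [1.9, 1.2, 1.5]
gripper_width: 0.0438
yyaw 13.24 tilt 0.05 pos [0.5591 0.208  0.1229] F [1.92 1.19 1.53] T [ 0.019 -0.332 -0.059] w 0.0438 t 8.725
```

Gripped at 43.8 mm. I'll turn anticlockwise gently, checking the first few degrees.

```bash
python3 -m inch '[{"travel":[0,0,0],"turn":[0,0,1]},{"travel":[0,0,0],"turn":[0,0,2]},{"travel":[0,0,0],"turn":[0,0,3]},{"travel":[0,0,0],"turn":[0,0,4]}]'; python3 st.py
python3 -m inch '[{"travel":[0,0,0],"turn":[0,0,1.5]},{"travel":[0,0,0],"turn":[0,0,3]},{"travel":[0,0,0],"turn":[0,0,4.5]},{"travel":[0,0,0],"turn":[0,0,6]}]'; python3 st.py
```

```text
clock: 9.22
tcp_pos: [0.5589, 0.2081, 0.1229]
tool_rot: [2.098, 1.57, 0.829]
force: [1.3, 3.2, 4.5]
gripper_width: 0.0434
yyaw 17.31 tilt 0.04 pos [0.5589 0.2081 0.1229] F [1.3  3.19 4.52] T [ 0.463 -0.243 -0.299] w 0.0434 t 9.225
clock: 9.72
tcp_pos: [0.5588, 0.2078, 0.1229]
tool_rot: [-0.448, 1.571, -1.611]
force: [0.8, 1.5, 6.3]
gripper_width: 0.044
yyaw 23.35 tilt 0.01 pos [0.5588 0.2078 0.1229] F [0.83 1.49 6.34] T [ 0.234 -0.161 -0.327] w 0.044 t 9.725
```

It turns freely: spring drag is about 0.3 Nm and lateral forces are 1–3 N. I'll continue to about 44°.

```bash
python3 -m inch '[{"travel":[0,0,0],"turn":[0,0,2]},{"travel":[0,0,0],"turn":[0,0,4]},{"travel":[0,0,0],"turn":[0,0,6]},{"travel":[0,0,0],"turn":[0,0,8]},{"travel":[0,0,0],"turn":[0,0,10]},{"travel":[0,0,0],"turn":[0,0,12]},{"travel":[0,0,0],"turn":[0,0,14]},{"travel":[0,0,0],"turn":[0,0,16]}]'; python3 st.py
python3 -m inch '[{"travel":[0,0,0],"turn":[0,0,2]},{"travel":[0,0,0],"turn":[0,0,4]},{"travel":[0,0,0],"turn":[0,0,6]},{"travel":[0,0,0],"turn":[0,0,8]},{"travel":[0,0,0],"turn":[0,0,10]},{"travel":[0,0,0],"turn":[0,0,12]},{"travel":[0,0,0],"turn":[0,0,14]},{"travel":[0,0,0],"turn":[0,0,15]},{"travel":[0,0,0],"turn":[0,0,16]},{"travel":[0,0,0],"turn":[0,0,17]}]'; python3 st.py
```

```text
clock: 10.72
tcp_pos: [0.5588, 0.2076, 0.1228]
tool_rot: [-0.94, 1.57, -1.824]
force: [0.7, 0.8, 6.4]
gripper_width: 0.0439
yyaw 39.36 tilt 0.03 pos [0.5588 0.2076 0.1228] F [0.71 0.82 6.39] T [ 0.088 -0.227 -0.287] w 0.0439 t 10.725
clock: 11.98
tcp_pos: [0.5588, 0.2078, 0.1228]
tool_rot: [-0.263, 1.571, -0.85]
force: [1.4, 1.8, 6.2]
gripper_width: 0.0442
yyaw 56.33 tilt 0.01 pos [0.5588 0.2078 0.1228] F [1.44 1.83 6.21] T [ 0.343 -0.287 -0.301] w 0.0442 t 11.975
```

43° done with the drag unchanged. From here I'll take 1.5° steps, with a torque check after each that halts the chain at the stop.

```bash
cat > chk.py <<'E'
import sys,st
sys.exit(1 if abs(st.s["torque"][2])>0.55 or abs(st.s["force"][:2]).max()>12 else 0)
E
python3 -m inch '[{"travel":[0,0,0],"turn":[0,0,0.75]},{"travel":[0,0,0],"turn":[0,0,1.5]}]' >/dev/null && python3 chk.py && python3 -m inch '[{"travel":[0,0,0],"turn":[0,0,0.75]},{"travel":[0,0,0],"turn":[0,0,1.5]}]' >/dev/null && python3 chk.py && python3 -m inch '[{"travel":[0,0,0],"turn":[0,0,0.75]},{"travel":[0,0,0],"turn":[0,0,1.5]}]' >/dev/null && python3 chk.py && python3 -m inch '[{"travel":[0,0,0],"turn":[0,0,0.75]},{"travel":[0,0,0],"turn":[0,0,1.5]}]' >/dev/null && python3 chk.py && python3 -m inch '[{"travel":[0,0,0],"turn":[0,0,0.75]},{"travel":[0,0,0],"turn":[0,0,1.5]}]' >/dev/null && python3 chk.py && python3 -m inch '[{"travel":[0,0,0],"turn":[0,0,0.75]},{"travel":[0,0,0],"turn":[0,0,1.5]}]' >/dev/null && python3 chk.py && python3 -m inch '[{"travel":[0,0,0],"turn":[0,0,0.75]},{"travel":[0,0,0],"turn":[0,0,1.5]}]' >/dev/null && python3 chk.py && python3 -m inch '[{"travel":[0,0,0],"turn":[0,0,0.75]},{"travel":[0,0,0],"turn":[0,0,1.5]}]' >/dev/null && python3 chk.py
python3 -c "
from h import *
grab('wrist','w5')"
```

```text
yyaw 57.82 tilt 0.01 pos [0.5588 0.2079 0.1229] F [1.56 2.45 4.97] T [ 0.457 -0.206 -0.28 ] w 0.0438 t 12.225
yyaw 59.32 tilt 0.01 pos [0.5588 0.208  0.1228] F [0.19 3.03 5.82] T [ 0.558 -0.239 -0.242] w 0.0434 t 12.475
yyaw 60.82 tilt 0.02 pos [0.5587 0.2082 0.1228] F [0.95 4.3  6.32] T [ 0.753 -0.255 -0.272] w 0.0436 t 12.725
yyaw 62.32 tilt 0.03 pos [0.5587 0.2083 0.1229] F [0.3  4.83 5.11] T [ 0.861 -0.174 -0.23 ] w 0.044 t 12.975
yyaw 63.82 tilt 0.04 pos [0.5588 0.2083 0.1229] F [0.33 4.57 5.63] T [ 0.819 -0.258 -0.199] w 0.044 t 13.225
yyaw 65.33 tilt 0.03 pos [0.5588 0.2082 0.1228] F [1.13 3.91 5.46] T [ 0.723 -0.237 -0.163] w 0.0438 t 13.475
yyaw 66.83 tilt 0.03 pos [0.5588 0.2082 0.1229] F [0.85 4.22 5.  ] T [ 0.816 -0.191 -0.218] w 0.0439 t 13.725
yyaw 68.33 tilt 0.03 pos [0.5588 0.2083 0.1229] F [0.45 4.37 5.08] T [ 0.844 -0.223 -0.222] w 0.044 t 13.975
```

View pics/w5.png

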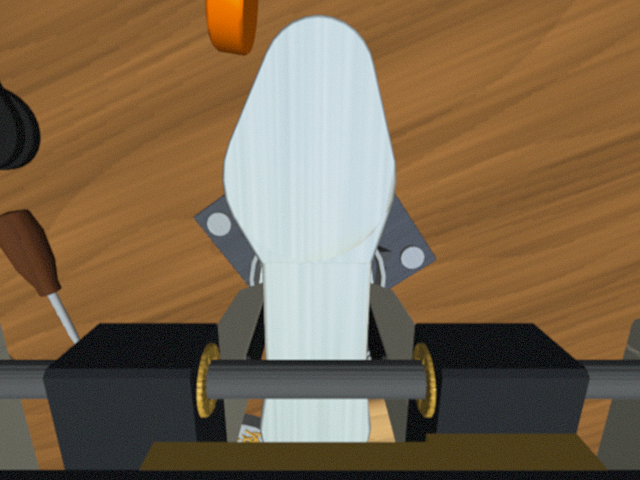

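The wrist view shows the sole still aligned between the jaws (x 265–370), so the foot is following. The turn is at 55° with no stop yet, so I'll continue.

```bash
python3 -m inch '[{"travel":[0,0,0],"turn":[0,0,0.75]},{"travel":[0,0,0],"turn":[0,0,1.5]}]' >/dev/null && python3 chk.py && python3 -m inch '[{"travel":[0,0,0],"turn":[0,0,0.75]},{"travel":[0,0,0],"turn":[0,0,1.5]}]' >/dev/null && python3 chk.py && python3 -m inch '[{"travel":[0,0,0],"turn":[0,0,0.75]},{"travel":[0,0,0],"turn":[0,0,1.5]}]' >/dev/null && python3 chk.py && python3 -m inch '[{"travel":[0,0,0],"turn":[0,0,0.75]},{"travel":[0,0,0],"turn":[0,0,1.5]}]' >/dev/null && python3 chk.py && python3 -m inch '[{"travel":[0,0,0],"turn":[0,0,0.75]},{"travel":[0,0,0],"turn":[0,0,1.5]}]' >/dev/null && python3 chk.py && python3 -m inch '[{"travel":[0,0,0],"turn":[0,0,0.75]},{"travel":[0,0,0],"turn":[0,0,1.5]}]' >/dev/null && python3 chk.py && python3 -m inch '[{"travel":[0,0,0],"turn":[0,0,0.75]},{"travel":[0,0,0],"turn":[0,0,1.5]}]' >/dev/null && python3 chk.py && python3 -m inch '[{"travel":[0,0,0],"turn":[0,0,0.75]},{"travel":[0,0,0],"turn":[0,0,1.5]}]' >/dev/null && python3 chk.py
```

```text
yyaw 69.83 tilt 0.03 pos [0.5588 0.2083 0.1228] F [1.01 4.63 4.93] T [ 0.852 -0.252 -0.233] w 0.0436 t 14.275
yyaw 71.33 tilt 0.04 pos [0.5588 0.2083 0.1229] F [1.02 4.61 5.88] T [ 0.857 -0.304 -0.236] w 0.044 t 14.525
yyaw 72.82 tilt 0.06 pos [0.5589 0.2084 0.1229] F [1.48 5.3  4.87] T [ 0.994 -0.505 -0.324] w 0.0438 t 14.775
yyaw 74.31 tilt 0.09 pos [0.5592 0.2084 0.1229] F [3.08 5.11 2.92] T [ 0.974 -0.834 -0.417] w 0.0439 t 15.025
yyaw 75.79 tilt 0.14 pos [0.5595 0.2084 0.123 ] F [3.73 5.56 2.85] T [ 0.978 -0.982 -0.74 ] w 0.0437 t 15.275
```

Run:
```python
import st
from h import *
im=grab("wrist","w6")
for n in("w5","w6"):
    g=cv2.imread(f"pics/{n}.png");hsv=cv2.cvtColor(g,cv2.COLOR_BGR2HSV)
    m=((hsv[...,1]<40)&(hsv[...,2]>185)).astype(np.uint8)
    # sole side edges between rows 30..250
    L=[];
    for v in list(range(40,230,3)):
        r=m[v,200:420]; i=np.nonzero(r)[0]; L.append((v,(i.min()+i.max())/2+200))
    L=np.array(L);print(n,np.degrees(np.arctan(np.polyfit(L[:,0],L[:,1],1)[0])).round(2))
```

```text
yyaw 75.79 tilt 0.14 pos [0.5595 0.2084 0.123 ] F [3.73 5.56 2.85] T [ 0.978 -0.982 -0.74 ] w 0.0437 t 15.275
w5 -5.08
w6 -4.92
```

```bash
python3 -m inch '[{"travel":[0,0,0],"turn":[0,0,0.5]},{"travel":[0,0,0],"turn":[0,0,1]},{"travel":[0,0,0],"turn":[0,0,1]}]' >/dev/null
python3 - <<'E'
import st
from h import *
im=grab("wrist","w7")
E
python3 - <<'E'
import cv2,numpy as np
for n in("w4","w5","w6","w7"):
    g=cv2.imread(f"pics/{n}.png");hsv=cv2.cvtColor(g,cv2.COLOR_BGR2HSV)
    m=((hsv[...,1]<40)&(hsv[...,2]>185)).astype(np.uint8)
    L=np.array([(v,(np.nonzero(m[v,200:420])[0][[0,-1]].mean()+200)) for v in range(40,230,3)])
    p=np.polyfit(L[:,0],L[:,1],1);print(n,np.degrees(np.arctan(p[0])).round(2),np.polyval(p,330).round(1))
E
```

```text
yyaw 76.71 tilt 0.14 pos [0.5595 0.2084 0.123 ] F [3.8  5.54 2.51] T [ 0.97  -0.934 -1.029] w 0.0439 t 15.7
w4 -2.9 302.5
w5 -5.08 293.4
w6 -4.92 294.9
w7 -4.88 295.9
```

Run:
```python
import cv2,numpy as np
def edges(n):
    g=cv2.imread(f"pics/{n}.png").astype(int)
    sat=g.max(2)-g.min(2); val=g.max(2)
    m=((sat<28)&(val>170)).astype(np.uint8)
    k=cv2.connectedComponentsWithStats(m)[1]; m=(k==k[150,310])
    R=[]
    for v in range(30,200,4):
        i=np.nonzero(m[v])[0];R.append((v,i.min(),i.max()))
    return np.array(R)
b=edges("w4")
for n in("w5","w6","w7"):
    e=edges(n);d=(e[:,1:]-b[:,1:]).mean(1);p=np.polyfit(e[:,0],d,1)
    print(n,"rot deg",np.degrees(np.arctan(p[0])).round(2),"shift",d.mean().round(2),d[::8].round(1))
```

```text
w5 rot deg 0.0 shift -0.09 [0.  0.  0.  0.  0.  0.5]
w6 rot deg -0.2 shift 0.8 [1.  1.  1.  0.5 0.  1. ]
w7 rot deg -0.37 shift 1.7 [2.5 2.  1.5 1.  1.  1.5]
```

View pics/w7.png

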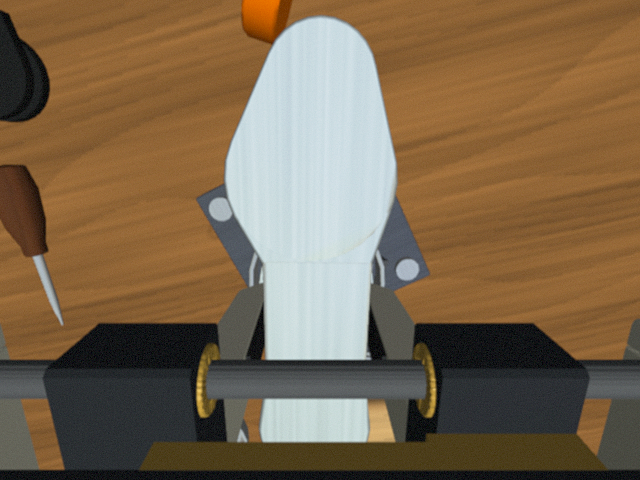

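The torque climbs from −0.24 to −1.03 Nm at about 0.3 Nm/deg, a side force builds up, and the foot now lags the jaws by about 0.4°. That is the stop, at a turn of about 61–62°. I won't push harder, so I'll ease back about 1.2° and release the load.

```bash
python3 -m inch '[{"travel":[0,0,0],"turn":[0,0,-0.5]},{"travel":[0,0,0],"turn":[0,0,-1]},{"travel":[0,0,0],"turn":[0,0,-1.2]},{"travel":[0,0,0],"turn":[0,0,-1.2]}]' >/dev/null; python3 st.py;  python3 -m inch '[{"travel":[0,0,0],"turn":[0,0,0]},{"travel":[0,0,0],"turn":[0,0,0]}]'>/dev/null;python3 st.py
```

```text
yyaw 75.59 tilt 0.13 pos [0.5596 0.2083 0.123 ] F [4.98 4.8  2.66] T [ 0.908 -0.991 -0.264] w 0.0435 t 16.25
yyaw 75.59 tilt 0.13 pos [0.5596 0.2083 0.123 ] F [4.52 4.6  2.67] T [ 0.914 -1.073 -0.274] w 0.0437 t 16.5
```

```bash
python3 -m inch '[{"travel":[0.03,0.03,0],"turn":[0,0,0]},{"travel":[0.05,0.05,0],"turn":[0,0,0]},{"travel":[0.05,0.05,0],"turn":[0,0,0]}]' >/dev/null; python3 st.py
python3 -m inch '[{"travel":[0,0,0.05],"turn":[0,0,0]},{"travel":[0,0,0.1],"turn":[0,0,0]},{"travel":[0,0,0.1],"turn":[0,0,0]}]' >/dev/null; python3 st.py
```

```text
yyaw 75.58 tilt 0.05 pos [0.5597 0.2083 0.1229] F [3.41 1.59 4.17] T [ 0.423 -0.773 -0.186] w 0.0437 t 16.875
yyaw 75.56 tilt 0.02 pos [0.5595 0.2084 0.123 ] F [ 6.58  2.77 -2.99] T [ 0.636 -1.463 -0.295] w 0.0439 t 17.25
```

```bash
python3 -m inch '[{"travel":[0,0,0.05],"turn":[0,0,0]},{"travel":[0,0,0.05],"turn":[0,0,0]}]' >/dev/null; python3 st.py
python3 -m inch '[{"travel":[0,0,0.05],"turn":[0,0,0]},{"travel":[0,0,0.05],"turn":[0,0,0]}]' >/dev/null; python3 st.py
```

```text
yyaw 75.55 tilt 0.01 pos [0.5594 0.2084 0.1231] F [ 7.77  3.45 -6.38] T [ 0.808 -1.704 -0.329] w 0.0442 t 17.5
yyaw 75.55 tilt 0.05 pos [0.5591 0.2084 0.1232] F [ 6.97  3.73 -9.21] T [ 0.89  -1.747 -0.402] w 0.044 t 17.75
```

```bash
python3 -m inch '[{"travel":[0,0,0.05],"turn":[0,0,0]},{"travel":[0,0,0.05],"turn":[0,0,0]}]' >/dev/null; python3 st.py
python3 -m inch '[{"travel":[0,0,0.05],"turn":[0,0,0]},{"travel":[0,0,0.05],"turn":[0,0,0]}]' >/dev/null; python3 st.py; python3 -c "
from h import *
im=grab('scene','s8');crop(im,250,400,200,340,5,'s8c')"
```

```text
yyaw 75.55 tilt 0.11 pos [0.5587 0.2083 0.1234] F [ 6.62  4.11 -9.96] T [ 0.899 -1.542 -0.259] w 0.044 t 18.0
yyaw 75.55 tilt 0.17 pos [0.5583 0.2083 0.1236] F [  3.6    4.95 -11.23] T [ 0.888 -1.363 -0.252] w 0.044 t 18.25
```

View pics/s8c.png

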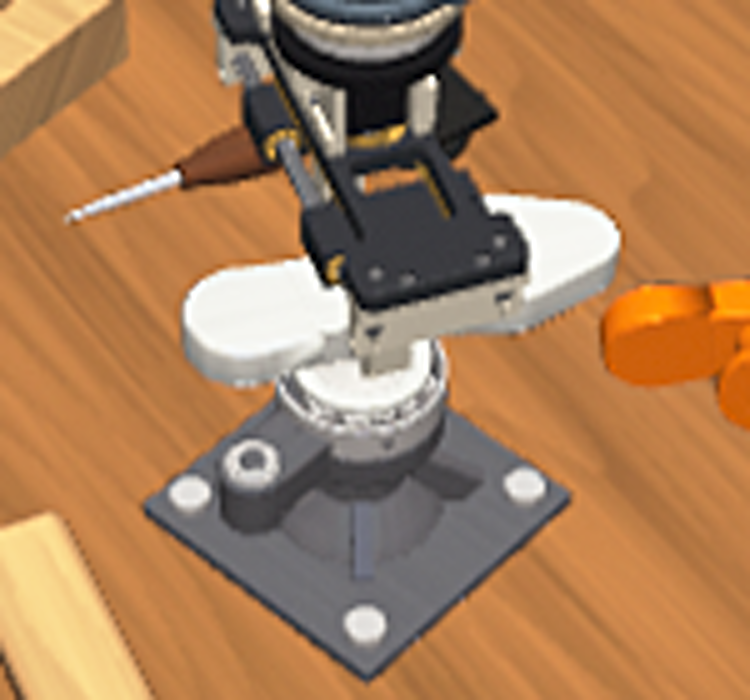

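The crop shows the foot still seated with the button down. The net pull is only about 5 N above the weight, and leaf-spring friction could account for that. I'll raise the pull gently while watching z.

```bash
python3 -m inch '[{"travel":[0,0,0.05],"turn":[0,0,0]},{"travel":[0,0,0.05],"turn":[0,0,0]}]' >/dev/null; python3 st.py
python3 -m inch '[{"travel":[0,0,0.05],"turn":[0,0,0]},{"travel":[0,0,0.05],"turn":[0,0,0]}]' >/dev/null; python3 st.py;python3 -m inch '[{"travel":[0,0,0.05],"turn":[0,0,0]},{"travel":[0,0,0.05],"turn":[0,0,0]}]' >/dev/null; python3 st.py
```

```text
yyaw 75.56 tilt 0.23 pos [0.5579 0.2082 0.1239] F [  2.81   4.81 -12.23] T [ 0.829 -1.049 -0.295] w 0.0437 t 18.55
yyaw 75.56 tilt 0.26 pos [0.5578 0.2079 0.1245] F [  2.96   2.54 -13.71] T [ 0.4   -0.789 -0.235] w 0.0438 t 18.8
yyaw 75.56 tilt 0.2 pos [0.5581 0.2079 0.1263] F [ -2.36  -0.91 -12.64] T [-0.17   0.237 -0.193] w 0.0438 t 19.05
```

It's rising now: z went from 0.1245 to 0.1263 while the force dropped. I'll continue straight up gently.

```bash
python3 -m inch '[{"travel":[0,0,0.05],"turn":[0,0,0]},{"travel":[0,0,0.1],"turn":[0,0,0]}]' >/dev/null; python3 st.py
python3 -m inch '[{"travel":[0,0,0.1],"turn":[0,0,0]},{"travel":[0,0,0.2],"turn":[0,0,0]}]' >/dev/null; python3 st.py; python3 -c "
from h import *
im=grab('scene','s9');crop(im,250,400,200,340,5,'s9c')"
```

```text
yyaw 75.55 tilt 0.1 pos [0.5586 0.2083 0.128 ] F [ -5.41  -0.11 -10.53] T [ 0.044  0.806 -0.131] w 0.044 t 19.3
yyaw 75.56 tilt 0.05 pos [0.5596 0.2086 0.1306] F [ -3.82   1.   -10.9 ] T [0.206 0.554 0.005] w 0.0438 t 19.55
```

View pics/s9c.png

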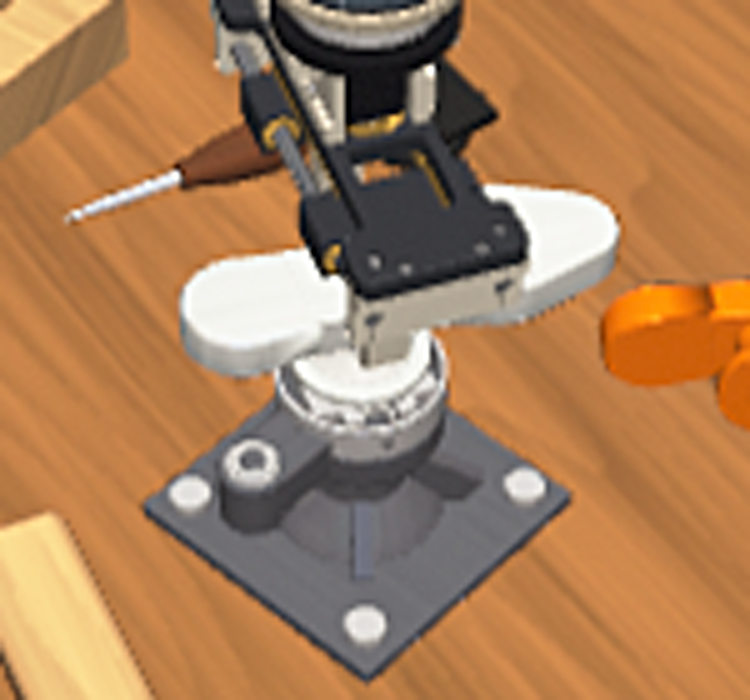

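The foot has risen about 7 mm with it and Tz is now near zero, so it's free of the bayonet. I'll lift it clear.

```bash
python3 -m inch '[{"travel":[0,0,0.15],"turn":[0,0,0]},{"travel":[0,0,0.3],"turn":[0,0,0]},{"travel":[0,0,0.45],"turn":[0,0,0]},{"travel":[0,0,0.6],"turn":[0,0,0]}]' >/dev/null; python3 st.py
python3 -m inch '[{"travel":[0,0,0.2],"turn":[0,0,0]},{"travel":[0,0,0.4],"turn":[0,0,0]},{"travel":[0,0,0.7],"turn":[0,0,0]},{"travel":[0,0,1],"turn":[0,0,0]}]' >/dev/null; python3 st.py
python3 -m inch '[{"travel":[0,0,0.5],"turn":[0,0,0]},{"travel":[0,0,1.5],"turn":[0,0,0]},{"travel":[0,0,3],"turn":[0,0,0]},{"travel":[0,0,4.5],"turn":[0,0,0]},{"travel":[0,0,5.5],"turn":[0,0,0]},{"travel":[0,0,5.5],"turn":[0,0,0]}]' >/dev/null; python3 st.py
python3 - <<'E'
from foot import *
a=grab("scene","s10");w=grab("wrist","w10");b=grab("top","t10");crop(a,200,420,130,330,3,"s10c")
E
```

```text
yyaw 75.54 tilt 0.01 pos [0.5594 0.2084 0.1363] F [-2.77  0.8  -8.88] T [ 0.223  0.292 -0.038] w 0.0436 t 20.1
yyaw 75.54 tilt 0.08 pos [0.5599 0.2084 0.1467] F [ 0.67  0.13 -6.66] T [ 0.024 -0.312  0.008] w 0.0439 t 20.6
yyaw 75.55 tilt 0.1 pos [0.5597 0.2085 0.2021] F [-0.21 -0.53 -7.76] T [ 0.036 -0.296 -0.016] w 0.0439 t 21.35
```

View pics/s10c.png

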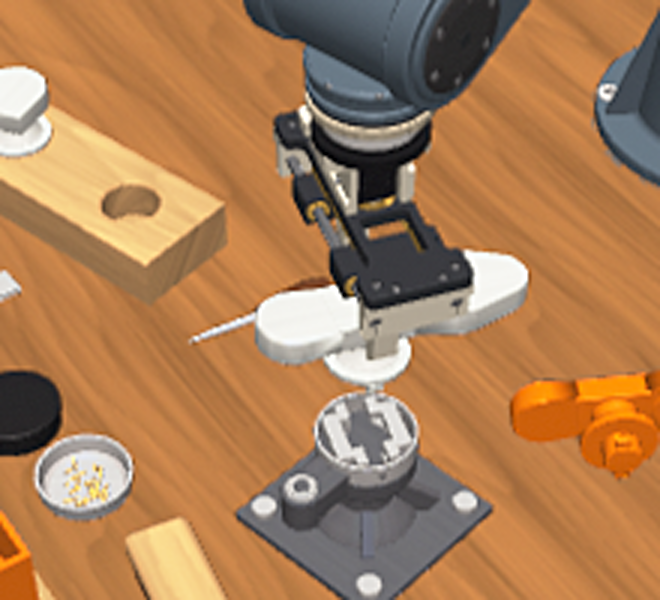

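View pics/w10.png

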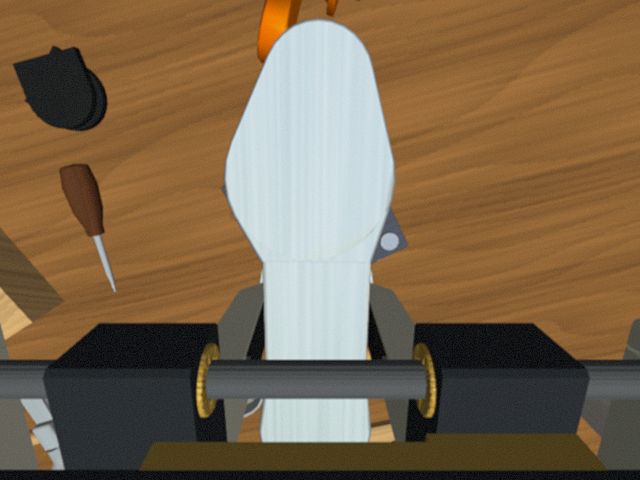

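The foot is lifted clear. The scene crop shows the empty jack head at (367,440), and the wrist view shows the sole still centred in the jaws. I'll check foot tilt and slip from depth, and refine the hole.

```bash
cat > tilt.py <<'E'
from h import *
import st
def tilt():
    im=grab("wrist");P=cloud(im);g=im["pixels"].astype(int)
    m=((g.max(2)-g.min(2)<28)&(g.max(2)>170)).astype(np.uint8)
    k=cv2.connectedComponents(m)[1];m=(k==k[150,310]).astype(np.uint8);m[290:]=0;m=cv2.erode(m,np.ones((5,5)))>0
    Q=P[m];Q=Q[~np.isnan(Q[:,2])]
    c=st.s["tcp_pos"][:2]
    A=np.c_[Q[:,:2]-c,np.ones(len(Q))];p=np.linalg.lstsq(A,Q[:,2],rcond=None)[0]
    a=np.radians(np.degrees(np.arctan2(st.M[1,1],st.M[0,1]))+90);t=np.array([np.cos(a),np.sin(a)])
    print("sole top at axis",p[2].round(4),"minus tcp",(p[2]-st.s["tcp_pos"][2]).round(4),"pitch toe-up deg",np.degrees(p[:2]@t).round(2),"roll",np.degrees(p[:2]@[-t[1],t[0]]).round(2))
if __name__=="__main__": tilt()
E
python3 tilt.py
python3 - <<'E'
from h import *
from scipy.optimize import least_squares
res=[]
for n,box in(("top",(412,470,185,235)),("scene",(225,268,180,215))):
    im=grab(n);u0,u1,v0,v1=box
    P=cloud(im);m=np.zeros((480,640),np.uint8);z=P[v0:v1,u0:u1,2]
    m[v0:v1,u0:u1]=(z<.043).astype(np.uint8)*255
    k,lab,stt,cen=cv2.connectedComponentsWithStats(m)
    print(n,[(s.tolist(),c.round(1).tolist()) for s,c in zip(stt[1:],cen[1:]) if s[4]>30])
    crop(im,u0,u1,v0,v1,10,"hole_"+n)
E
```

```text
yyaw 75.55 tilt 0.05 pos [0.559  0.2083 0.2006] F [ 0.55  0.36 -6.73] T [-0.021 -0.316  0.024] w 0.044 t 21.5
sole top at axis 0.2297 minus tcp 0.0291 pitch toe-up deg -1.69 roll -0.27
top [([412, 185, 33, 10, 168], [422.9, 187.8]), ([429, 198, 22, 21, 340], [439.1, 208.2]), ([412, 214, 8, 21, 89], [414.1, 226.7]), ([425, 222, 45, 13, 312], [453.9, 230.0])]
scene [([245, 180, 23, 13, 161], [259.4, 184.0]), ([234, 192, 19, 12, 167], [243.2, 197.8]), ([225, 206, 15, 9, 73], [229.6, 211.3]), ([256, 206, 12, 9, 59], [263.1, 211.4])]
```

View pics/hole_top.png

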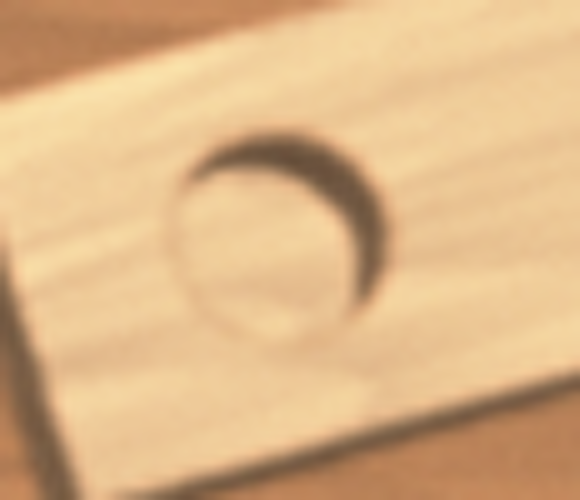

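View pics/hole_scene.png

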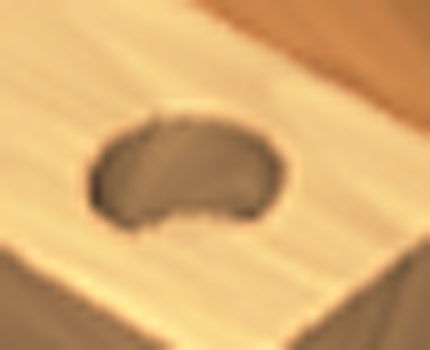

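No slip: the sole top is 29.1 mm above the TCP, the same as when seated. The toe droops roughly 1.7°. The top crop's mouth circle spans x 167–388 and y 130–348, which puts its centre at pixel (439.3, 208.4).

```bash
python3 - <<'E'
from h import *
b=grab("top");a=grab("scene")
print(ray(b,(439.3,208.4),.048),"diam",np.linalg.norm(ray(b,(428.2,208.4),.048)-ray(b,(450.3,208.4),.048)),np.linalg.norm(ray(b,(439.3,197.5),.048)-ray(b,(439.3,219.3),.048)))
# scene: mouth circle via visible upper rim: left/right extremes and top
for uv in((233.3,197),(253,197),(243.1,191)): print(ray(a,uv,.048).round(4))
# rack top edges from the saved first views (colour edge) -> centre
for n,im,box in(("t",b,(398,535,158,245)),("s",a,(170,285,140,235))):
    P=cloud(im);u0,u1,v0,v1=box;m=np.zeros((480,640),np.uint8);s=np.s_[v0:v1,u0:u1]
    z=P[s][...,2];m[s]=((z>.040)&(z<.056)).astype(np.uint8)*255
    m=cv2.morphologyEx(m,cv2.MORPH_CLOSE,np.ones((3,3)));m=cv2.morphologyEx(m,cv2.MORPH_OPEN,np.ones((5,5)))
    c=max(cv2.findContours(m,cv2.RETR_EXTERNAL,cv2.CHAIN_APPROX_NONE)[0],key=cv2.contourArea)
    W=(ray(im,c[:,0],.048)[:,:2]*1000).astype(np.float32);r=cv2.minAreaRect(W);th=np.radians(r[2]);print(n,r,"hole",r[0][0]-70*np.sin(th),r[0][1]+70*np.cos(th))
E
for i in 1 2 3; do python3 tilt.py | tail -1; done
python3 - <<'E'
from h import *
import numpy as np
a=np.load("c0.npz");print(env.read_state()["clock"])
E
```

```text
[[ 0.55337622 -0.15714838  0.048     ]] diam 0.052493440549876716 0.05315002746768829
[[ 0.5745 -0.1753  0.048 ]]
[[ 0.5319 -0.147   0.048 ]]
[[ 0.5417 -0.1821  0.048 ]]
t ((574.154052734375, -223.73533630371094), (101.68389129638672, 271.8779296875), 17.013744354248047) hole 553.6719758223409 -156.7989147876968
s ((576.60693359375, -223.93283081054688), (111.17200469970703, 279.7884521484375), 17.045141220092773) hole 556.0881800265767 -157.00764308537416
sole top at axis 0.2299 minus tcp 0.0291 pitch toe-up deg -1.71 roll -0.27
sole top at axis 0.23 minus tcp 0.0291 pitch toe-up deg -1.72 roll -0.27
sole top at axis 0.2301 minus tcp 0.0291 pitch toe-up deg -1.72 roll -0.27
21.9
```

Combined hole estimate: (0.554, −0.157). I'll carry the foot over at this height, tilting the tool 1.7° about the jaw axis to level it.

```bash
python3 -m inch '[{"travel":[0,-0.5,0],"turn":[0,0.4,0]},{"travel":[0,-1.8,0],"turn":[0.1,0.8,0]},{"travel":[-0.1,-3.8,0],"turn":[0.2,1.2,0]},{"travel":[-0.2,-6.3,0],"turn":[0.4,1.6,0]},{"travel":[-0.3,-9.3,0],"turn":[0.4,1.6,0]},{"travel":[-0.4,-12.6,0],"turn":[0.4,1.6,0]},{"travel":[-0.4,-16,0],"turn":[0.4,1.6,0]},{"travel":[-0.5,-19.4,0],"turn":[0.4,1.6,0]},{"travel":[-0.5,-22.8,0],"turn":[0.4,1.6,0]},{"travel":[-0.5,-26,0],"turn":[0.4,1.6,0]},{"travel":[-0.5,-29,0],"turn":[0.4,1.6,0]},{"travel":[-0.5,-31.5,0],"turn":[0.4,1.6,0]}]' && python3 -m inch '[{"travel":[0,-2,0],"turn":[0,0,0]},{"travel":[0,-3.6,0],"turn":[0,0,0]},{"travel":[0,-4.6,0],"turn":[0,0,0]},{"travel":[0,-5,0],"turn":[0,0,0]},{"travel":[0,-5,0],"turn":[0,0,0]},{"travel":[0,-5,0],"turn":[0,0,0]}]'; python3 tilt.py
python3 - <<'E'
from h import *
a=grab("scene","s11");crop(a,160,330,100,250,4,"s11c");b=grab("top","t11");crop(b,390,540,130,250,5,"t11c");grab("wrist","w11")
E
```

```text
clock: 23.4
tcp_pos: [0.5536, -0.109, 0.2013]
tool_rot: [-3.135, 1.542, 2.895]
force: [0.9, 0.7, -6.1]
gripper_width: 0.0437
clock: 24.15
tcp_pos: [0.5543, -0.1561, 0.2011]
tool_rot: [-3.139, 1.542, 2.892]
force: [0.5, -0.3, -7.3]
gripper_width: 0.0437
yyaw 75.58 tilt 1.66 pos [ 0.5543 -0.1561  0.2011] F [ 0.46 -0.34 -7.26] T [-0.065 -0.354  0.004] w 0.0437 t 24.15
sole top at axis 0.2303 minus tcp 0.0291 pitch toe-up deg -0.07 roll -0.29
```

View pics/s11c.png

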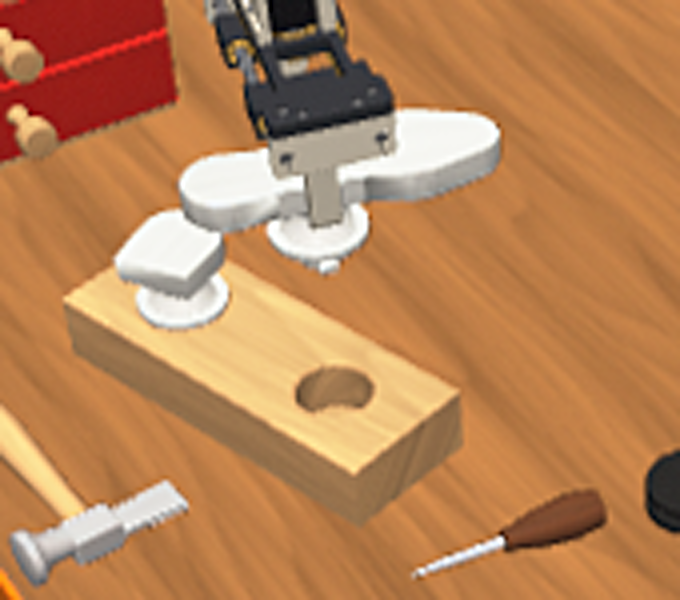

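View pics/w11.png

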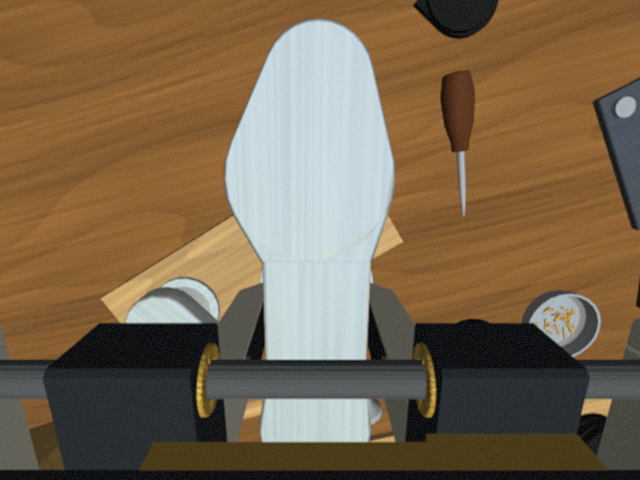

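The foot is level (pitch −0.07°, roll −0.3°) and hovers behind the hole as seen from this angle. The hole at (335,388) is clear, and the heel foot is well away at (170,265). I'll shift by −0.8/−1 mm and descend to just above the mouth.

```bash
python3 -m inch '[{"travel":[-0.1,-0.1,-1],"turn":[0,0,0]},{"travel":[-0.1,-0.1,-3],"turn":[0,0,0]},{"travel":[-0.1,-0.1,-5.5],"turn":[0,0,0]},{"travel":[-0.1,-0.1,-8],"turn":[0,0,0]},{"travel":[-0.1,-0.1,-9.5],"turn":[0,0,0]},{"travel":[-0.1,-0.1,-10.4],"turn":[0,0,0]},{"travel":[-0.1,-0.1,-10.7],"turn":[0,0,0]},{"travel":[-0.1,-0.1,-10.7],"turn":[0,0,0]}]'; python3 tilt.py
python3 - <<'E'
from h import *
a=grab("scene","s12");crop(a,200,300,130,230,6,"s12c");b=grab("top","t12");crop(b,390,540,130,250,5,"t12c")
E
```

```text
clock: 25.35
tcp_pos: [0.5536, -0.1577, 0.0945]
tool_rot: [-3.132, 1.543, 2.899]
force: [-0.2, -0.3, -7.2]
gripper_width: 0.0437
yyaw 75.55 tilt 1.61 pos [ 0.5536 -0.1577  0.0945] F [-0.18 -0.33 -7.15] T [-0.042 -0.331  0.03 ] w 0.0437 t 25.35
sole top at axis 0.1237 minus tcp 0.0291 pitch toe-up deg -0.1 roll -0.26
```

View pics/s12c.png

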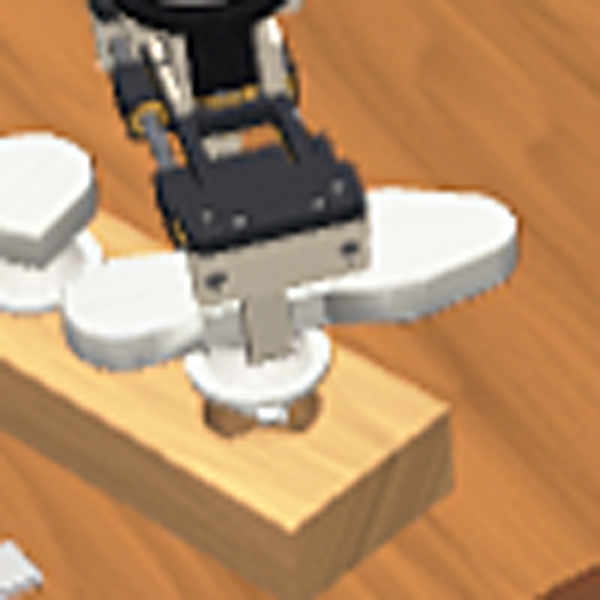

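View pics/t12c.png

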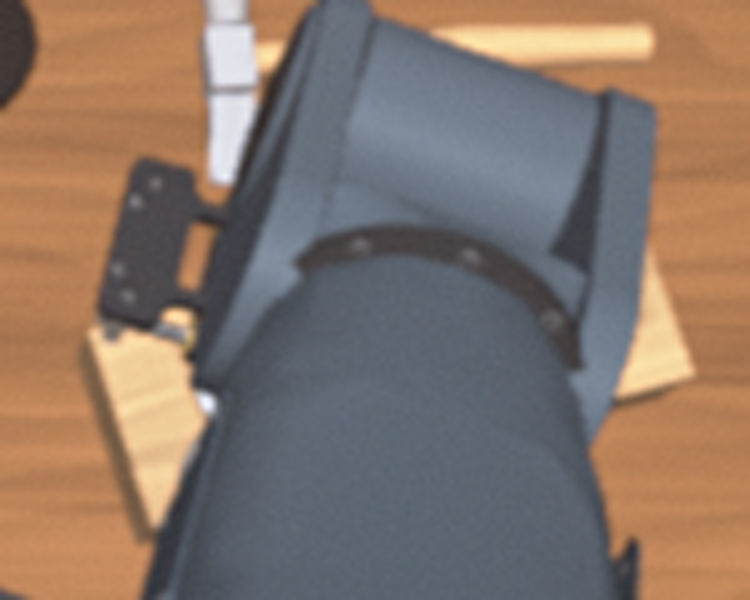

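In the scene crop the flange spans x 187–330 and the hole spans x 203–322. I'll check numerically where they should fall.

Run:
```python
from h import *
a=grab("scene");K=a["intrinsics"];T=np.linalg.inv(a["cam_to_world"])
def pr(p):
    q=T[:3,:3]@np.array(p)+T[:3,3];return (K@q/q[2])[:2]
s=lambda p:((pr(p)-[200,130])*6+2.5).round(1)
th=np.linspace(0,2*np.pi,60)
for n,c,r,z in(("hole",(.554,-.1573),.0255,.048),("flange",(.5541,-.1578),.031,.0745),("flange bottom",(.5541,-.1578),.031,.0716)):
    E=np.array([s((c[0]+r*np.cos(t),c[1]+r*np.sin(t),z)) for t in th]);print(n,"x",E[:,0].min(),E[:,0].max(),"y",E[:,1].min(),E[:,1].max())
g=cv2.imread("pics/s12c.png")
```

```text
hole x 204.9 323.2 y 371.4 449.6
flange x 185.7 331.2 y 316.2 411.0
flange bottom x 186.3 331.7 y 321.3 416.2
```

Predictions match the picture (hole 205–323 vs 203–322, flange 186–331 vs 187–330), so it's aligned within about 0.5 mm. I'll lower slowly, watching force.

```bash
cat > chk2.py <<'E'
import sys,st
f=st.s["force"];sys.exit(1 if f[2]>-4.5 or abs(f[:2]).max()>4 else 0)
E
python3 -m inch '[{"travel":[0.03,0.03,-0.2],"turn":[0,0,0]},{"travel":[0.03,0.03,-0.4],"turn":[0,0,0]}]'>/dev/null && python3 chk2.py && python3 -m inch '[{"travel":[0,0,-0.2],"turn":[0,0,0]},{"travel":[0,0,-0.4],"turn":[0,0,0]}]'>/dev/null && python3 chk2.py && python3 -m inch '[{"travel":[0,0,-0.2],"turn":[0,0,0]},{"travel":[0,0,-0.4],"turn":[0,0,0]}]'>/dev/null && python3 chk2.py && python3 -m inch '[{"travel":[0,0,-0.2],"turn":[0,0,0]},{"travel":[0,0,-0.4],"turn":[0,0,0]}]'>/dev/null && python3 chk2.py && python3 -m inch '[{"travel":[0,0,-0.15],"turn":[0,0,0]},{"travel":[0,0,-0.3],"turn":[0,0,0]}]'>/dev/null && python3 chk2.py && python3 -m inch '[{"travel":[0,0,-0.1],"turn":[0,0,0]},{"travel":[0,0,-0.2],"turn":[0,0,0]}]'>/dev/null && python3 chk2.py && python3 -m inch '[{"travel":[0,0,-0.05],"turn":[0,0,0]},{"travel":[0,0,-0.1],"turn":[0,0,0]}]'>/dev/null && python3 chk2.py && python3 -m inch '[{"travel":[0,0,-0.05],"turn":[0,0,0]},{"travel":[0,0,-0.1],"turn":[0,0,0]}]'>/dev/null && python3 chk2.py
```

```text
yyaw 75.54 tilt 1.64 pos [ 0.5536 -0.1573  0.0901] F [ 0.62 -0.57 -6.72] T [ 0.027 -0.348  0.051] w 0.0436 t 25.8
yyaw 75.54 tilt 1.66 pos [ 0.5536 -0.1573  0.0859] F [-0.05 -0.02 -7.36] T [-0.011 -0.449  0.072] w 0.0437 t 26.05
yyaw 75.55 tilt 1.65 pos [ 0.5536 -0.1573  0.082 ] F [-0.04  0.66 -7.68] T [ 0.024 -0.408  0.009] w 0.0441 t 26.3
yyaw 75.55 tilt 1.65 pos [ 0.5536 -0.1573  0.078 ] F [ 1.11 -0.01 -6.83] T [-0.011 -0.387  0.068] w 0.044 t 26.55
yyaw 75.55 tilt 1.65 pos [ 0.5536 -0.1573  0.075 ] F [-1.21  0.17 -7.23] T [-0.034 -0.399  0.028] w 0.0437 t 26.8
yyaw 75.55 tilt 1.64 pos [ 0.5537 -0.1573  0.0731] F [ 0.45  0.27 -6.9 ] T [ 0.005 -0.396 -0.   ] w 0.0436 t 27.05
yyaw 75.55 tilt 1.64 pos [ 0.5537 -0.1573  0.0721] F [-0.87 -0.06 -6.76] T [-0.021 -0.395  0.049] w 0.0438 t 27.3
yyaw 75.55 tilt 1.64 pos [ 0.5537 -0.1573  0.0711] F [-0.47  0.44 -3.23] T [-0.018 -0.301 -0.003] w 0.0439 t 27.55
```

Contact came at TCP 0.0711 (0.0709 expected), with the stub inside the hole and no side force. I'll lower a last fraction so the wood carries the weight.

```bash
python3 -m inch '[{"travel":[0,0,-0.03],"turn":[0,0,0]},{"travel":[0,0,-0.05],"turn":[0,0,0]},{"travel":[0,0,-0.05],"turn":[0,0,0]}]'>/dev/null; python3 tilt.py
python3 - <<'E'
from h import *
a=grab("scene","s13");crop(a,200,300,130,230,6,"s13c")
E
```

```text
yyaw 75.55 tilt 1.62 pos [ 0.5538 -0.1573  0.0711] F [-2.    1.73  2.6 ] T [ 0.054  0.211 -0.001] w 0.0437 t 27.925
sole top at axis 0.1003 minus tcp 0.0292 pitch toe-up deg 0.06 roll -0.23
```

View pics/s13c.png

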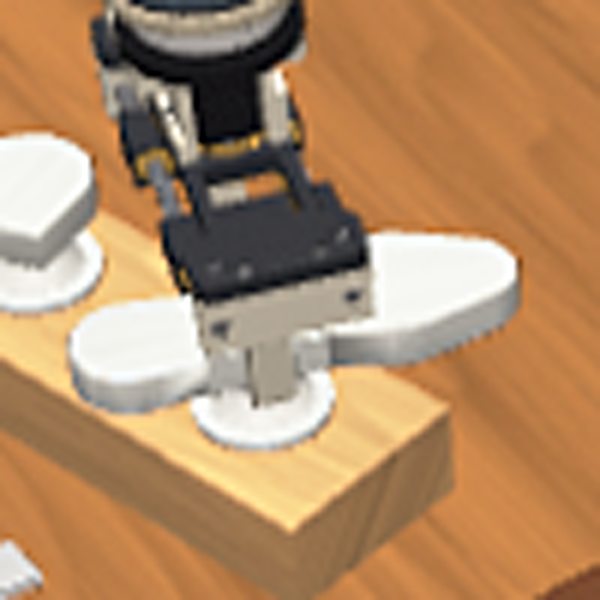

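The flange rests on the wood at crop (262,410), the sole top is at 0.100, and the foot is level. Release.

```bash
python3 -m inch '[{"travel":[0,0,0],"turn":[0,0,0]},{"travel":[0,0,0],"turn":[0,0,0]},{"travel":[0,0,0],"turn":[0,0,0]},{"travel":[0,0,0],"turn":[0,0,0]},{"travel":[0,0,0],"turn":[0,0,0]}]' -0.5; python3 tilt.py; python3 -c "
from h import *
grab('wrist','w14')"
```

```text
clock: 28.65
tcp_pos: [0.5536, -0.1573, 0.0706]
tool_rot: [-3.133, 1.542, 2.897]
force: [0.3, -0.1, 0.3]
gripper_width: 0.0695
yyaw 75.54 tilt 1.65 pos [ 0.5536 -0.1573  0.0706] F [ 0.27 -0.08  0.32] T [ 0.077 -0.198 -0.019] w 0.0695 t 28.65
sole top at axis 0.1004 minus tcp 0.0297 pitch toe-up deg -0.32 roll -0.02
```

View pics/w14.png

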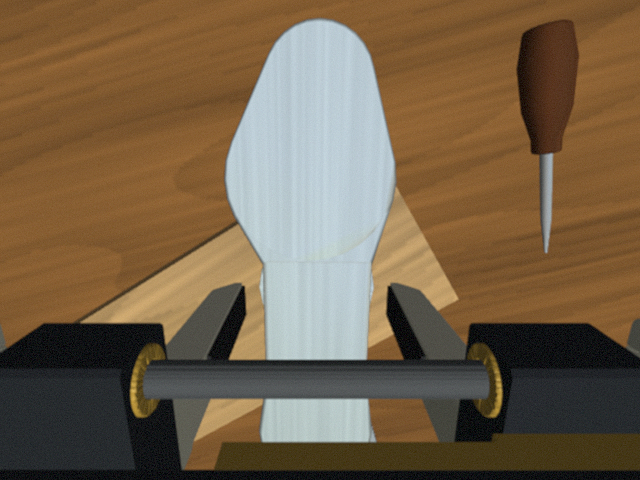

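Released: the jaws are clear on both sides (gaps at x 245–265 and 370–390), the force is near zero, and the foot is upright. I'll retreat straight up and then aside for a final look.

```bash
python3 -m inch '[{"travel":[0,0,0.5],"turn":[0,0,0]},{"travel":[0,0,2],"turn":[0,0,0]},{"travel":[0,0,5],"turn":[0,0,0]},{"travel":[0,0,9],"turn":[0,0,0]},{"travel":[0,0,14],"turn":[0,0,0]},{"travel":[-3,0,18],"turn":[0,0,0]},{"travel":[-8,0,20],"turn":[0,0,0]},{"travel":[-13,0,20],"turn":[0,0,0]},{"travel":[-18,0,20],"turn":[0,0,0]},{"travel":[-18,0,20],"turn":[0,0,0]}]'
python3 - <<'E'
from h import *
a=grab("scene","s15");grab("top","t15");crop(a,190,290,120,220,6,"s15c")
P=cloud(grab("wrist","w15"))
E
```

```text
clock: 30.0
tcp_pos: [0.3716, -0.1571, 0.2719]
tool_rot: [-3.114, 1.544, 2.915]
force: [1.6, -0.0, -0.1]
gripper_width: 0.0699
```

View pics/s15.png

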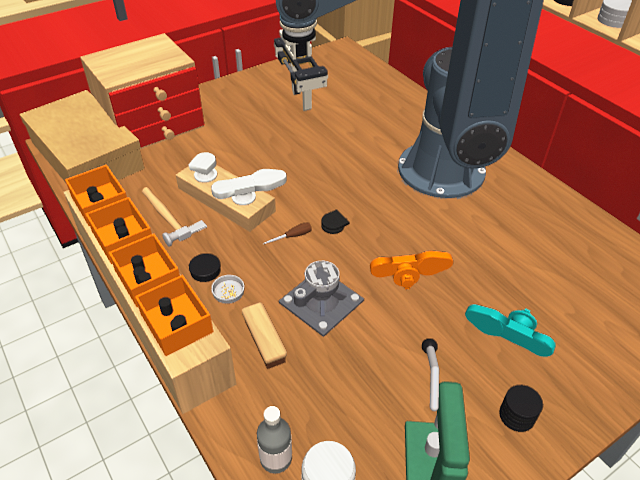

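View pics/t15.png

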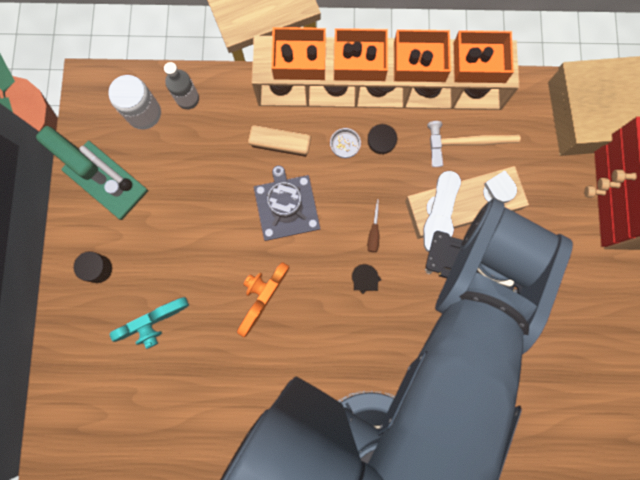

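View pics/s15c.png

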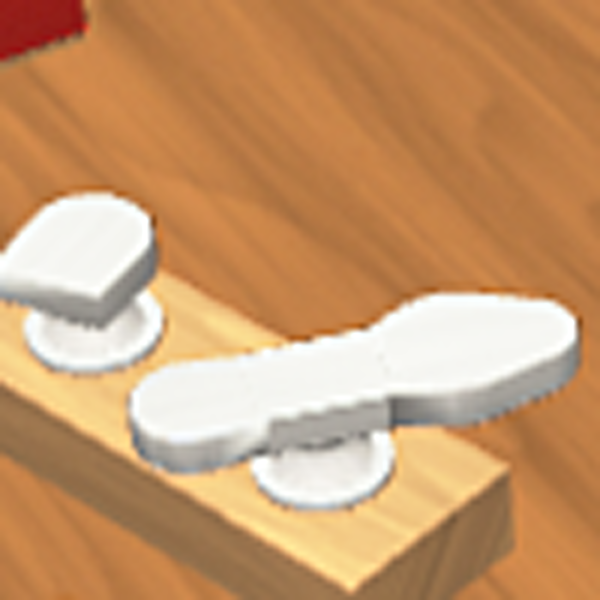

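The foot stands in the free hole with its flange flat on the wood (crop (322,470)). The jack is empty, the arm is clear, and the bench looks unchanged. I'll do a quick numeric check of level, bystanders and the button, then hand in.

Run:
```python
from h import *
a=grab("scene");P=cloud(a);b=grab("top");Q=cloud(b)
g=a["pixels"].astype(int);m=((g.max(2)-g.min(2)<30)&(g.max(2)>200)&(P[...,2]>.094)&(P[...,2]<.112))
m[:,:210]=0;m[:,295:]=0;m[:160]=0;m[210:]=0
p=P[m];A=np.c_[p[:,:2]-p[:,:2].mean(0),np.ones(len(p))];c=np.linalg.lstsq(A,p[:,2],rcond=None)[0];print("sole z",c[2].round(4),"tilt",np.degrees(np.hypot(*c[:2])).round(2),len(p))
z=np.load("c0.npz");d=np.abs(z["s_pixels"].astype(int)-a["pixels"]).max(2)>40
d=cv2.morphologyEx(d.astype(np.uint8),cv2.MORPH_OPEN,np.ones((3,3)))
print([s.tolist() for s in cv2.connectedComponentsWithStats(d)[2][1:] if s[4]>15])
print("button z",np.nanmedian(Q[168:172,276:280,2]),np.nanmedian(P[288:293,298:303,2]))
```

```text
sole z 0.1019 tilt 0.27 961
[[251, 0, 103, 111, 3892], [357, 0, 108, 156, 9883], [450, 0, 93, 168, 7998], [437, 67, 7, 8, 42], [457, 143, 13, 18, 114], [474, 158, 5, 4, 17], [474, 164, 4, 4, 16], [211, 169, 76, 36, 1613], [292, 236, 75, 58, 1678], [314, 271, 14, 12, 99], [329, 277, 4, 6, 20]]
button z 0.09745861214781082 0.09876415593527155
```

```bash
python3 -c "
from cell import order,env
print(order.hand_in(), env.read_state()['clock'])"
```

```text
the job is handed in; nothing more can be done
the job is handed in; nothing more can be done
```

The foot is off the jack and standing upright in the free hole of the rack, and the job is handed in at about 30 s of the 72 s allowed.

- **Release button:** I pressed it to its hard stop at 96 mm with about 17 N. Afterwards depth read 97.5 mm from the top camera and 98.8 mm from the scene camera. The scene camera reads a millimetre or two high, so I take the button as down.
- **Turning:** I gripped the waist and turned anticlockwise until the torque rose from about 0.25 to 1.0 Nm, at roughly 61–62°. I took this as the stop, although the resistance built up over a few degrees rather than sharply. I then eased back 1.2°.
- **Lifting:** The foot did not come at first. It needed about 14 N at the peak, including its own weight of about 7 N, and then rose straight off.
- **Placing:** The toe drooped 1.7° in the grip, so I levelled the foot before lowering it. The flange met the wood within 0.2 mm of the expected height, with side force under 1.5 N on the way down. I then opened the gripper and backed away.

**Last checks:** The sole top reads 100 mm from the wrist camera and 102 mm from the scene camera, against 100 expected, and the tilt is about 0.3°. Comparing the scene pictures from before and after, only the arm, the foot's old and new places and the jack head had changed. The robot was touching nothing.

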